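# Fetch the strip rack from behind the reagent bottles

## Task

Move the two containers that stand in front of the strip rack out of the caddy and stand them in the steel side tray, then fetch the strip rack from behind and seat it flat in the white plate frame. Finally put the containers back, upright, each on the place where it stood at the start, and leave the tip box where it is; the third container must also end on its own place.

Things in the scene. Friction and masses are not known exactly. Their poses are not given: they have to be found in the camera images.
- round_bottle: Origin: centre of its underside, z up. Loose round white bottle with a blue screw cap: straight body 50 mm in diameter up to 93 mm, then a shoulder, cap 32 mm in diameter, 122 mm tall overall, 0.17 to 0.35 kg. Stands in one of the three front places of the caddy.
- square_bottle: Origin: centre of its underside, z up. Loose square white bottle with a blue screw cap: body 46 x 46 mm up to 96 mm (sides along its x and y), cap 30 mm in diameter, 120 mm tall overall, 0.17 to 0.35 kg. Stands in one of the three front places, turned at most 0.12 rad from the caddy.
- jar: Origin: centre of its underside, z up. Loose round white wide-mouth jar: straight body 54 mm in diameter up to 98 mm, wide blue lid 48 mm in diameter, 118 mm tall overall, 0.17 to 0.35 kg. Stands in one of the three front places.
- strip_rack: Origin: centre of its underside, z up. The thing to fetch: loose white block with two rows of eight small amber tubes on top. Block 36 mm (its x) x 74 mm (its y) x 34 mm tall; the tubes on top reach 40 mm but are only look. About 0.08 to 0.17 kg. Stands in one of the two rear places of the caddy, long side along the caddy's y.
- tip_box: Origin: centre of its underside, z up. Bystander: loose closed white box with a plain flat white lid (no tubes), 36 mm (x) x 74 mm (y) x 34 mm tall, in the other rear place of the caddy, about 8 mm from the end of the strip rack. Not to be disturbed.
- caddy: Origin: centre of its underside, z up. Fixed grey reagent caddy, 160 mm (x) x 250 mm (y); floor 6 mm thick, rim 14 mm high, 4 mm thick. Front row (-x, towards the robot): round black pads at x -40, y -80, 0, +80 mm, a container on each. Rear row: oblong pads at x +17, y -41 and +41 mm. Two containers stand in front of the strip rack (70 mm centre to centre); the third is about 130 mm from it.
- side_tray: Origin: centre of its underside, z up. Fixed shallow steel tray, the side area, 190 mm (its x) x 100 mm (its y), rim 12 mm high, walls and floor 3 mm thick. Has room for two containers, one at each end of its length, for example at x = -45 and +45 mm. On the left or on the right of the caddy.
- frame: Origin: centre of its underside, z up. Fixed small white plate frame (open-topped, black rubber inside) in which the strip rack sits: outside 56 mm (its x) x 94 mm (its y) x 10 mm tall, walls and floor 4 mm thick, so inside 48 x 86 mm. The rack's long side goes along the frame's y, either way round. On the other side of the caddy from the tray.
There are look-alikes about, which are no part of the job. What is shaped like the square_bottle but orange, pink or red is not meant.

How it is judged:
By the outcome, as a careful person would: the job done as asked, in the order asked, and still so for the second after the job is handed in, with the robot touching nothing.
It also fails if it takes over 122 s, if anything falls off the work surface, if the arm or the gripper's body presses on something with over 40 N, if the wrist force passes 120 N, or if a joint passes its speed limit or range.

## Robot

A 6-joint arm with a two-finger parallel gripper is mounted at the origin on the work surface. World frame = base frame: x ahead of the robot, y to its left, z up, the work surface at z = 0. Lengths are in mm, angles in degrees, forces in N, time in s.
With the tool pointing down it reaches from about 350 to 850 mm from the base axis. Payload 8.1 kg.
Tool frame: the origin (TCP) lies at the very end of the fingers, on their centre line; the grasp point (between the pads) lies 19 mm behind it (r.grasp_offset is the distance from the TCP to the grasp point, in mm); z points along the fingers, y is the line along which they close (so a half turn about z gives the same grasp; the last joint's range is limited). The gripper opens to 85 mm and grips with 20 to 120 N. Pads are 22 mm wide; open, the fingers measure 114 mm over their backs; the gripper's body (76 mm by 85 mm) begins 54 mm behind the grasp point. The pads swing forward as they close: fully open they stand 13 mm farther back than shut.
Start: joints at [-70.038, 7.471, 85.268, -0, 87.261, -4.893], TCP at [252.213, -544.421, 231.292] pointing down, gripper open.
Joint ranges: [-169.43, 169.43], [-51.17, 129.36], [1.28, 143.12], [-76.62, 256.62], [0, 156.53], [-152.29, 152.29]. Speed limits (degrees/s): [136.94, 136.94, 159.86, 180, 180, 180].

## Interface

Orientations are given as [roll, pitch, yaw] about the fixed x, y, z axes, in that order (R = Rz(yaw) Ry(pitch) Rx(roll)).
In Python, from bench import r gives the robot as it stands.
- The arm moves only by the tool carry_out, never from a script. Its argument "commands" is a list of rows, each an object with "jaw": the finger opening in m, from 0 to 0.0854; "translation": the shift along the tool's x, y, z in m, a list of three; "spin": the turn about the tool's z in rad. A call has exactly 8 rows; each row shifts and turns the commanded pose from where the row before left it, along the tool's axes as they then stand; what a row does not reach is not made up. A row lasts 1/12 s, in which the tool goes at most 41.7 mm and 7.16 degrees, less where a joint would pass 70% of its speed; a pose out of reach is approached as far as the arm can. A call is refused whole if a number of a shift passes 0.0417 or a number of a turn 0.125, either way. A call with a gripper value outside its range is refused whole. The fingers move at their own pace and stop on an object; "squeeze" is the grip in N (left out, the last holds). Time passes only in rows, so rows that do not move let the fingers close, or fill a call up. It gives the time, the measured TCP pose, the force, the opening and the grip force at its end, in the units of the state.
- r.sense(): the state, without advancing time (a new reading comes with each control period).
- r.snapshot(name): name is "scene" or "top" or "wrist"; returns a dict with "pixels" (384x512x3 uint8, blue, green, red), "K" (3x3 intrinsics, pixels), "extrinsics" (4x4, takes a point from camera to world coordinates). Camera axes: x right, y down, z forward; pixel columns grow to the right and rows downward; lengths in mm; the calibration is good to about 2 mm. A picture is of the moment at which its call begins. There is no depth.
- r.hand_in(): hands the job in; it is judged then, once.
Trained networks look in a picture, given as the dict that the camera call returned (one of the last four; its "shot" number tells which), for a name from the list of things; names that differ only in an ending like _2 or _b are one class to them, and where a whole thing is asked for, a point or a joint stands for the part that bears it (a point fixed in the world has none). Each returns a list of dicts, best first, with "score" (0 to 1); they miss things now and then, are a little off and sometimes report something else, mostly with a low value. They report only what shows in the picture. A call takes as long as a camera call. They do not tell look-alikes from the thing itself.
- r.spot_in(picture, target): "xy" ([column, row] in pixels, amid what is visible of it).
- r.regions_of(picture, target): "pixels" (384x512 bool, what is visible of it) and "xy" ([column, row] in pixels, amid what is visible of it).
- r.landmark_of(picture, target): "xy" ([column, row] in pixels: a listed point, or the origin of a listed thing).
The state is a dict: "time": time; "joint_pos": joint angles; "qd": joint speeds; "joint_efforts": joint torques, N m; "tool_pos": TCP position; "tcp_rot": TCP orientation; "ft_force": force on the tool from outside, world axes, zero at the start; "wrist_torque": the same for the moment, N m; "finger_gap": finger opening in mm; "grip_force": force on a finger pad.
Only numpy, scipy, OpenCV 4.12 (cv2) and the standard library are available. Lean on these libraries where they do the work, as an engineer would, in place of code of your own. Each camera call takes 0.05 s, during which the arm holds its last target. There are 200 camera calls.

## Working session

There is one attempt and no reset: what is moved stays moved. The work goes in short steps, Python scripts to look and compute and a tool call to move; the robot and the scene stay as the last step left them, time stands still between calls to the robot, and variables do not carry over. Pictures are saved under pics/ and viewed, at most 14 in all, crops included, and the job is handed in when it is done.

Besides the shell and the picture viewer there is one more tool, called after "Request:" as a command line: name --argument value ..., lists and objects as JSON in quotes. carry_out: Moves the arm, as the interface text tells. Its arguments: {"type":"object","properties":{"commands":{"type":"array","items":{"type":"object","properties":{"jaw":{"type":"number"},"translation":{"type":"array","items":{"type":"number"}},"spin":{"type":"number"}}}},"squeeze":{"type":"number"}},"required":["commands"]}

```bash
ls; mkdir -p pics
python3 - <<'E'
from bench import r
import cv2,numpy as np,pickle
s=r.sense();print({k:s[k] for k in('time','tool_pos','tcp_rot','finger_gap')}, r.grasp_offset)
ims=[]
D={}
for n in("scene","top"):
    p=r.snapshot(n);ims.append(p["pixels"]);D[n]=p
    cv2.imwrite(f"pics/{n}0.png",p["pixels"])
    print(n,p["K"].tolist(),np.round(p["extrinsics"],3).tolist())
    for t in("round_bottle","square_bottle","jar","strip_rack","tip_box","caddy","side_tray","frame"):
        print(t,[(np.round(d["xy"]).tolist(),round(d["score"],2)) for d in r.landmark_of(p,t)[:4]],[(np.round(d["xy"]).tolist(),round(d["score"],2)) for d in r.spot_in(p,t)[:4]])
pickle.dump(D,open("d0.pkl","wb"))
cv2.imwrite("pics/both0.png",np.vstack([cv2.resize(ims[0],(400,300)),cv2.resize(ims[1],(400,300))]))
E
```

```text
pics
{'time': 0.0, 'tool_pos': array([ 252.01051533, -543.87880096,  230.23236995]), 'tcp_rot': array([-1.79891521e+02, -1.12101138e-02,  2.48536468e+01]), 'finger_gap': 85.32389208642981} 18.700000000000003
scene [[421.3019685409297, 0.0, 255.98730133885945], [0.0, 421.3019685409297, 192.0485502327497], [0.0, 0.0, 1.0]] [[-0.355, 0.684, -0.637, 1191.706], [0.934, 0.274, -0.227, 214.551], [0.019, -0.676, -0.737, 781.415], [0.0, 0.0, 0.0, 1.0]]
round_bottle [([236.0, 180.0], 0.95)] [([233.0, 164.0], 0.79)]
square_bottle [([287.0, 170.0], 0.85), ([252.0, 153.0], 0.82), ([277.0, 262.0], 0.75), ([262.0, 191.0], 0.65)] [([290.0, 152.0], 0.81), ([250.0, 136.0], 0.81), ([240.0, 195.0], 0.66), ([327.0, 157.0], 0.59)]
jar [([291.0, 202.0], 0.98), ([272.0, 211.0], 0.61)] [([293.0, 184.0], 0.79)]
strip_rack [([269.0, 210.0], 0.72)] [([269.0, 205.0], 0.94)]
tip_box [([240.0, 200.0], 0.88)] [([239.0, 196.0], 0.9)]
caddy [([261.0, 203.0], 0.65)] [([251.0, 210.0], 0.86)]
side_tray [([381.0, 240.0], 0.79)] [([383.0, 246.0], 0.66)]
frame [([159.0, 168.0], 0.86)] [([161.0, 165.0], 0.69)]
top [[425.54340628043974, 0.0, 255.96321994907856], [0.0, 425.54340628043974, 187.55516632135505], [0.0, 0.0, 1.0]] [[0.002, -0.993, 0.119, 430.671], [-1.0, -0.002, -0.002, 7.809], [0.002, -0.119, -0.993, 1057.853], [0.0, 0.0, 0.0, 1.0]]
round_bottle [([296.0, 205.0], 0.62)] [([297.0, 207.0], 0.97)]
square_bottle [([296.0, 261.0], 0.94), ([252.0, 257.0], 0.92), ([212.0, 256.0], 0.92), ([220.0, 133.0], 0.9)] [([251.0, 257.0], 0.92), ([293.0, 261.0], 0.84), ([218.0, 128.0], 0.81), ([261.0, 204.0], 0.76)]
jar [([228.0, 206.0], 0.87)] [([221.0, 206.0], 0.57)]
strip_rack [([244.0, 186.0], 0.85)] [([244.0, 186.0], 0.59)]
tip_box [([278.0, 185.0], 0.87)] [([278.0, 183.0], 0.7)]
caddy [([264.0, 189.0], 0.67)] [([265.0, 186.0], 0.81)]
side_tray [] [([139.0, 191.0], 0.57)]
frame [([371.0, 204.0], 0.73)] [([374.0, 203.0], 0.72)]
```

View pics/scene0.png

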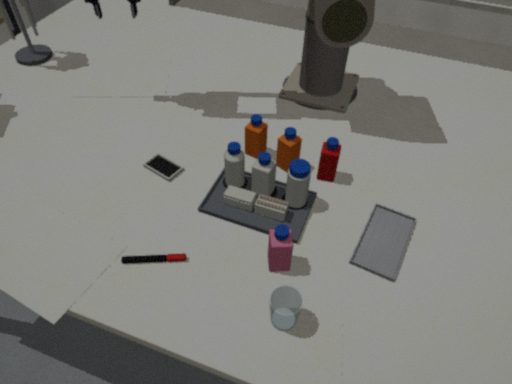

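View pics/top0.png

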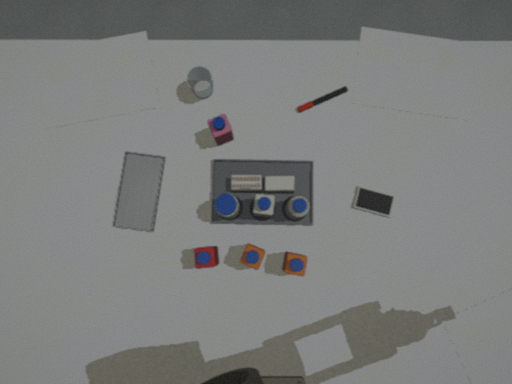

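The scene shows the grey caddy with the jar (scene 298,185), the square white bottle (264,175) and the round bottle (234,165) in its front row. Behind them are the strip rack with tubes (271,207) and the plain tip box (239,197). The steel tray is at (384,240) and the frame at (163,167). In the top view the jar is at (228,206), the square bottle at (264,205), the round bottle at (297,207), the rack at (246,183), the tip box at (280,184), the tray at (139,191) and the frame at (374,202).

Square-bottle candidates in the top view: white (264,205), orange (252,257), orange (296,264), red (205,257) and pink (220,130). Only the white one in the caddy fits the description. I'll confirm it in a crop.

```bash
cat > h.py <<'E'
import numpy as np,cv2
def ray(p,uv):
    d=np.linalg.inv(p["K"])@[uv[0],uv[1],1]; E=p["extrinsics"]; return E[:3,3],E[:3,:3]@d/np.linalg.norm(d)
def onz(p,uv,z):
    o,d=ray(p,uv); return o+d*(z-o[2])/d[2]
def tri(obs):
    A=np.zeros((3,3));b=np.zeros(3)
    for p,uv in obs:
        o,d=ray(p,uv);M=np.eye(3)-np.outer(d,d);A+=M;b+=M@o
    x=np.linalg.solve(A,b)
    return x,[np.linalg.norm((np.eye(3)-np.outer(d,d))@(x-o)) for o,d in(ray(*q) for q in obs)]
def proj(p,X):
    E=p["extrinsics"];c=(np.atleast_2d(X)-E[:3,3])@E[:3,:3];q=c@p["K"].T;return q[:,:2]/q[:,2:]
def blues(p):
    h=cv2.cvtColor(p["pixels"],cv2.COLOR_BGR2HSV)
    m=cv2.inRange(h,(105,120,50),(125,255,255))
    n,_,st,c=cv2.connectedComponentsWithStats(m)
    return [(c[i].round(1).tolist(),int(st[i,4])) for i in range(1,n) if st[i,4]>15]
E
python3 - <<'E'
import pickle
from h import *
from bench import r
D={n:r.snapshot(n) for n in("scene","top")}
S,T=D["scene"],D["top"]
bs,bt=blues(S),blues(T)
for c,a in bt:
    best=min(((tri([(T,c),(S,d)]),d) for d,_ in bs),key=lambda q:max(q[0][1]))
    print("cap top",c,a,"scene",best[1],best[0][0].round(1),np.round(max(best[0][1]),1))
for t,z in(("caddy",14),("side_tray",12),("frame",10),("strip_rack",40),("tip_box",40)):
    L={n:r.landmark_of(D[n],t) for n in D}
    if L["scene"] and L["top"]:print(t,"tri",tri([(D[n],L[n][0]["xy"]) for n in D])[0].round(1))
    R=r.regions_of(T,t)
    if R:
        m=R[0]["pixels"].astype(np.uint8); c=max(cv2.findContours(m,0,2)[0],key=cv2.contourArea)[:,0]
        w=np.array([onz(T,q,z)[:2] for q in c],np.float32); print(t,"rect",R[0]["score"],cv2.minAreaRect(w))
a=cv2.resize(T["pixels"][110:290,100:400],None,fx=2.6,fy=2.6,interpolation=2)
cv2.imwrite("pics/crop1.png",a)
E
```

```text
cap top [218.2, 122.9] 110 scene [281.3, 231.5] [693.   92.7 110.7] 0.1
cap top [225.2, 203.9] 328 scene [299.4, 168.0] [507.6  74.3 112.9] 0.4
cap top [263.7, 203.1] 112 scene [264.2, 158.0] [509.2 -11.  115.6] 0.1
cap top [299.4, 205.0] 135 scene [233.6, 148.0] [505.  -89.9 116.7] 0.2
cap top [252.0, 256.7] 108 scene [290.0, 132.7] [391.3  14.7 108.9] 0.1
cap top [203.2, 257.5] 116 scene [332.0, 143.0] [389.4 121.9 108.5] 0.3
cap top [296.4, 264.6] 115 scene [256.0, 119.5] [374.3 -82.7 109.2] 0.1
caddy tri [554.3 -13.3  10.6]
caddy rect 0.84 ((546.9149780273438, -7.721107482910156), (249.16566467285156, 160.36341857910156), 89.04741668701172)
side_tray tri [555.  295.7   2.8]
side_tray rect 0.71 ((547.918701171875, 297.10736083984375), (103.38383483886719, 189.35086059570312), 82.17214965820312)
frame tri [597.5  38.5 234.7]
frame rect 0.78 ((523.9600219726562, -284.0212707519531), (98.92066192626953, 61.26030349731445), 75.97167205810547)
strip_rack tri [557.1  32.2   3.7]
strip_rack rect 0.81 ((565.2706909179688, 31.498306274414062), (36.49920654296875, 70.03714752197266), 0.1169157326221466)
tip_box tri [570.2 -44.4  16.3]
tip_box rect 0.8 ((564.2262573242188, -49.36130142211914), (38.92567825317383, 72.4752426147461), 0.11670280247926712)
```

View pics/crop1.png

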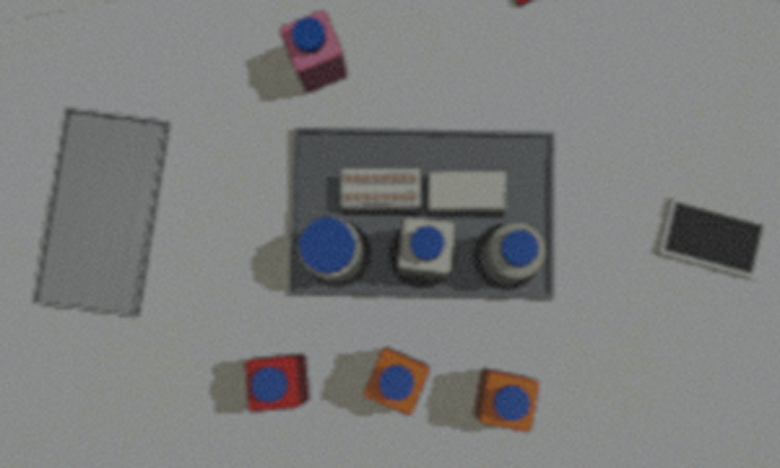

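The crop confirms it: the middle container at (427,245) is the white square bottle with a blue cap. The wide-lid jar at (327,245) and this bottle stand in front of the rack with red and amber dots at (380,188). The orange, red and pink ones are look-alikes. I'll swing the arm over the caddy.

Request:
carry_out --commands '[{"spin":-0.12},{"spin":-0.12},{"spin":-0.12},{"spin":-0.12},{"spin":-0.12},{"spin":-0.12},{"spin":-0.12},{"spin":-0.12}]'

```text
invalid input
```

Request:
carry_out --commands '[{"spin":-0.089},{"spin":-0.088},{"translation":[0.036,0.014,0]},{"translation":[0.038,0.016,0]},{"translation":[0.038,0.016,0]},{"translation":[0.038,0.016,0]},{"translation":[0.038,0.016,0]},{"translation":[0.038,0.016,0]}]'

```text
invalid input
```

Request:
carry_out --commands '[{"translation":[0.038,0.016,0]},{"translation":[0.038,0.016,0]},{"translation":[0.038,0.016,0]},{"translation":[0.038,0.016,0]},{"translation":[0.038,0.016,0]},{"translation":[0.038,0.016,0]},{"translation":[0.038,0.012,0]},{}]'

```text
invalid input
```

Run:
```python
import pickle
from h import *
from bench import r
s=r.sense();print(s["time"],s["tool_pos"],s["tcp_rot"],s["ft_force"])
p=r.snapshot("wrist");print(np.round(p["extrinsics"],3).tolist(),p["K"][0])
pickle.dump(p,open("w1.pkl","wb"));cv2.imwrite("pics/w1.png",p["pixels"])
print(blues(p),proj(p,[[507.6,74.3,113],[509,-11,116],[505,-90,117],[565,31.5,40]]).round(0).tolist())
```

```text
2.55 [ 252.21443004 -544.40309024  231.26377517] [-1.79996617e+02 -8.67294709e-05  2.48571702e+01] [-0.40261836  0.51156862  0.43561035]
[[0.421, -0.868, -0.264, 318.523], [-0.907, -0.403, -0.121, -514.478], [-0.001, 0.291, -0.957, 374.962], [0.0, 0.0, 0.0, 1.0]] [332.26521123   0.         257.32570934]
[] [[-912.0, -1037.0], [-661.0, -890.0], [-440.0, -737.0], [-431.0, -743.0]]
```

View pics/w1.png

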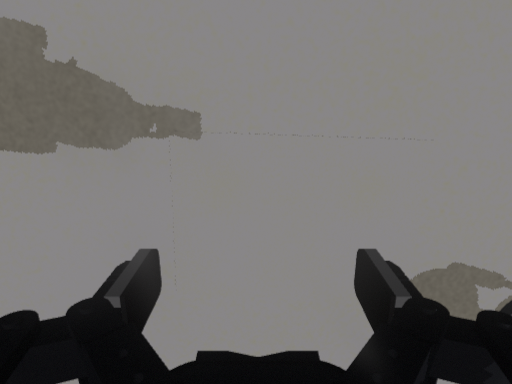

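The picture shows the bare table and both fingers, with nothing of the scene in view. The moves were refused, so every row probably needs all of its keys.

Request:
carry_out --commands '[{"jaw":0.085,"translation":[0,0,0],"spin":-0.12},{"jaw":0.085,"translation":[0,0,0],"spin":-0.12},{"jaw":0.085,"translation":[0,0,0],"spin":-0.12},{"jaw":0.085,"translation":[0,0,0],"spin":-0.12},{"jaw":0.085,"translation":[0,0,0],"spin":-0.12},{"jaw":0.085,"translation":[0,0,0],"spin":-0.12},{"jaw":0.085,"translation":[0,0,0],"spin":-0.12},{"jaw":0.085,"translation":[0,0,0],"spin":-0.12}]' --squeeze 40

```text
time: 3.27
tool_pos: [252.2, -544.4, 231.3]
tcp_rot: [180.0, 0.0, 80.2]
ft_force: [0.3, 0.5, -0.9]
finger_gap: 84.9
grip_force: 0.0
```

Request:
carry_out --commands '[{"jaw":0.085,"translation":[0,0,0],"spin":-0.089},{"jaw":0.085,"translation":[0,0,0],"spin":-0.088},{"jaw":0.085,"translation":[0.036,0.014,0],"spin":0},{"jaw":0.085,"translation":[0.038,0.016,0],"spin":0},{"jaw":0.085,"translation":[0.038,0.016,0],"spin":0},{"jaw":0.085,"translation":[0.038,0.016,0],"spin":0},{"jaw":0.085,"translation":[0.038,0.016,0],"spin":0},{"jaw":0.085,"translation":[0.038,0.016,0],"spin":0}]'

```text
time: 3.93
tool_pos: [346.5, -316.7, 231.4]
tcp_rot: [180.0, 0.0, 90.0]
ft_force: [1.5, 0.4, 0.7]
finger_gap: 84.6
grip_force: 0.0
```

Request:
carry_out --commands '[{"jaw":0.085,"translation":[0.038,0.016,0],"spin":0},{"jaw":0.085,"translation":[0.038,0.016,0],"spin":0},{"jaw":0.085,"translation":[0.038,0.016,0],"spin":0},{"jaw":0.085,"translation":[0.038,0.016,0],"spin":0},{"jaw":0.085,"translation":[0.038,0.016,0],"spin":0},{"jaw":0.085,"translation":[0.038,0.016,0],"spin":0},{"jaw":0.085,"translation":[0.038,0.012,0],"spin":0},{"jaw":0.085,"translation":[0,0,0],"spin":0}]'

```text
time: 4.6
tool_pos: [455.6, -46.0, 231.6]
tcp_rot: [179.9, -0.2, 90.4]
ft_force: [-0.2, -0.8, -0.9]
finger_gap: 85.1
grip_force: 0.0
```

Run:
```python
import pickle
from h import *
from bench import r
s=r.sense();print(s["time"],s["tool_pos"],s["tcp_rot"],s["ft_force"])
p=r.snapshot("wrist");print(np.round(p["extrinsics"],3).tolist(),p["K"][0])
pickle.dump(p,open("w1.pkl","wb"));cv2.imwrite("pics/w1b.png",p["pixels"])
print(blues(p),proj(p,[[507.6,74.3,113],[509,-11,116],[505,-90,117],[565,31.5,40]]).round(0).tolist())
```

```text
4.6 [455.61373257 -45.9947122  231.55796409] [ 1.79920223e+02 -1.59265121e-01  9.03607914e+01] [-0.15818919 -0.75155997 -0.90088652]
[[1.0, 0.006, 0.003, 453.959], [0.007, -0.958, -0.287, 26.538], [0.001, 0.287, -0.958, 375.43], [0.0, 0.0, 0.0, 1.0]] [332.26521123   0.         257.32570934]
[([332.7, 27.3], 3641), ([189.1, 107.3], 71), ([164.2, 115.3], 337), ([328.5, 144.5], 1200), ([160.9, 228.8], 839), ([318.0, 239.6], 1105)] [[332.0, 22.0], [327.0, 142.0], [316.0, 236.0], [372.0, 87.0]]
```

View pics/w1b.png

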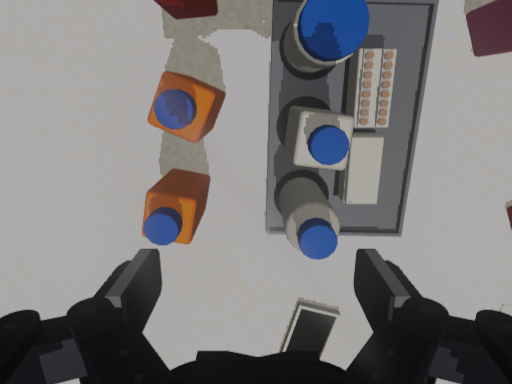

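The wrist picture shows the jar lid (333,27), the square bottle's cap (329,145), the round bottle's cap (318,239), the rack with its two rows of tubes (376,88), the tip box (362,170), and the orange look-alikes on the left. I'll move above the jar and take the second view.

Request:
carry_out --commands '[{"jaw":0.085,"translation":[0.03,0.012,0],"spin":0},{"jaw":0.085,"translation":[0.03,0.013,0],"spin":0},{"jaw":0.085,"translation":[0.03,0.014,0],"spin":0},{"jaw":0.085,"translation":[0.03,0.013,0],"spin":0},{"jaw":0.085,"translation":[0,0,0],"spin":0},{"jaw":0.085,"translation":[0,0,0],"spin":0},{"jaw":0.085,"translation":[0,0,0],"spin":0},{"jaw":0.085,"translation":[0,0,0],"spin":0}]'

```text
time: 5.32
tool_pos: [506.0, 66.3, 231.3]
tcp_rot: [-180.0, 0.0, 89.9]
ft_force: [0.1, -0.0, -0.1]
finger_gap: 85.0
grip_force: 0.0
```

Run:
```python
import pickle
from h import *
from bench import r
s=r.sense();print(s["time"],s["tool_pos"],s["tcp_rot"])
w1=pickle.load(open("w1.pkl","rb"));T=pickle.load(open("d0.pkl","rb"))["top"]
p=r.snapshot("wrist");pickle.dump(p,open("w2.pkl","wb"));cv2.imwrite("pics/w2.png",p["pixels"])
print("wrist pos",p["extrinsics"][:3,3])
B=blues(p);print(B);B1=[([332.7,27.3],0),([328.5,144.5],0),([318,239.6],0)]
for c,a in B:
  for c1,_ in B1:
    x,e=tri([(p,c),(w1,c1)])
    if max(e)<4:print(c,c1,x.round(1),np.round(e,1),"at z",onz(p,c,x[2]).round(1))
```

```text
5.3167 [505.99841397  66.26326352 231.27509767] [-1.79989548e+02  2.50368455e-02  8.99185152e+01]
wrist pos [505.15305909 139.24633528 374.90073684]
[([94.6, 116.3], 498), ([496.6, 153.9], 991), ([261.3, 177.2], 2681), ([122.4, 245.8], 742), ([261.7, 275.8], 837), ([256.8, 343.2], 792)]
[261.3, 177.2] [332.7, 27.3] [508.2  71.2 111.9] [0.1 0.1] at z [508.2  71.2 111.9]
[261.7, 275.8] [328.5, 144.5] [508.3 -11.6 125.6] [0.3 0.3] at z [508.5 -11.7 125.6]
[256.8, 343.2] [318, 239.6] [505.9 -95.2 111.5] [2. 2.] at z [504.2 -93.7 111.5]
```

View pics/w2.png

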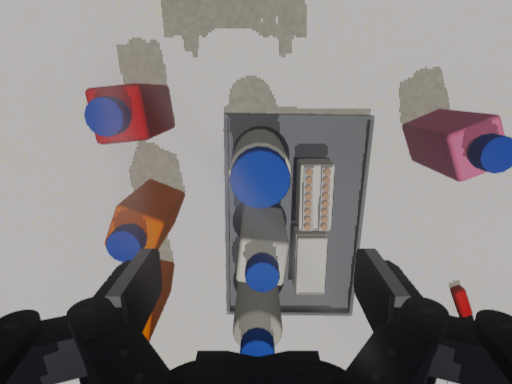

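The wrist picture shows the jar lid (261,177) straight between the fingers, the square cap (262,276), the round cap (257,343), the rack (317,197) and the tip box (311,264). Triangulation puts the jar at (508, 72), so I'll descend and grip it.

Request:
carry_out --commands '[{"jaw":0.085,"translation":[0.003,0.001,0.025],"spin":0},{"jaw":0.085,"translation":[0.003,0.001,0.03],"spin":0},{"jaw":0.085,"translation":[0,0,0.03],"spin":0},{"jaw":0.085,"translation":[0,0,0.03],"spin":0},{"jaw":0.085,"translation":[0,0,0.025],"spin":0},{"jaw":0.085,"translation":[0,0,0.016],"spin":0},{"jaw":0.085,"translation":[0,0,0.01],"spin":0},{"jaw":0.085,"translation":[0,0,0],"spin":0}]'

```text
time: 6.03
tool_pos: [506.3, 72.6, 63.0]
tcp_rot: [-179.8, 0.0, 89.9]
ft_force: [0.0, 0.3, -0.3]
finger_gap: 85.0
grip_force: 0.0
```

Request:
carry_out --commands '[{"jaw":0.045,"translation":[0,0,0],"spin":0},{"jaw":0.045,"translation":[0,0,0],"spin":0},{"jaw":0.045,"translation":[0,0,0],"spin":0},{"jaw":0.045,"translation":[0,0,0],"spin":0},{"jaw":0.045,"translation":[0,0,0],"spin":0},{"jaw":0.045,"translation":[0,0,0],"spin":0},{"jaw":0.045,"translation":[0,0,0],"spin":0},{"jaw":0.045,"translation":[0,0,0],"spin":0}]' --squeeze 40

```text
time: 6.7
tool_pos: [509.5, 73.6, 67.4]
tcp_rot: [179.8, 0.0, 90.0]
ft_force: [-3.9, 0.3, 5.3]
finger_gap: 53.0
grip_force: 41.2
```

Request:
carry_out --commands '[{"jaw":0.045,"translation":[0,0,-0.008],"spin":0},{"jaw":0.045,"translation":[0,0,-0.02],"spin":0},{"jaw":0.045,"translation":[0,0,-0.025],"spin":0},{"jaw":0.045,"translation":[0,0,-0.017],"spin":0},{"jaw":0.045,"translation":[0.01,0.004,0],"spin":0},{"jaw":0.045,"translation":[0.02,0.008,0],"spin":0},{"jaw":0.045,"translation":[0.03,0.012,0],"spin":0},{"jaw":0.045,"translation":[0.03,0.012,0],"spin":0}]'

```text
time: 7.37
tool_pos: [544.6, 164.7, 135.4]
tcp_rot: [180.0, -0.0, 89.9]
ft_force: [1.0, 0.1, -1.3]
finger_gap: 53.1
grip_force: 42.6
```

Request:
carry_out --commands '[{"jaw":0.045,"translation":[0.03,0.012,0],"spin":0},{"jaw":0.045,"translation":[0.03,0.012,0],"spin":0},{"jaw":0.045,"translation":[0.03,0.012,0],"spin":0},{"jaw":0.045,"translation":[0.025,0.012,0],"spin":0},{"jaw":0.045,"translation":[0.013,0.005,0],"spin":0},{"jaw":0.045,"translation":[0,0,0],"spin":0},{"jaw":0.045,"translation":[0,0,0],"spin":0},{"jaw":0.045,"translation":[0,0,0],"spin":0}]'

```text
time: 8.03
tool_pos: [596.7, 291.4, 134.6]
tcp_rot: [-179.9, 0.0, 90.0]
ft_force: [0.2, -0.0, -2.1]
finger_gap: 52.9
grip_force: 42.8
```

Run:
```python
import pickle
from h import *
from bench import r
s=r.sense();print(s["time"],s["tool_pos"],s["tcp_rot"],s["finger_gap"],s["ft_force"])
p=r.snapshot("wrist");pickle.dump(p,open("w3.pkl","wb"))
T=r.snapshot("top");S=r.snapshot("scene");pickle.dump([T,S],open("d3.pkl","wb"))
a=p["pixels"];cv2.imwrite("pics/w3.png",np.hstack([cv2.resize(a,(400,300)),cv2.resize(S["pixels"][80:310,200:500],(391,300))]))
w=[]
```

```text
8.0333 [596.69473514 291.36717508 134.57879075] [-1.79939373e+02  3.67053504e-02  9.00118364e+01] 52.86373129359848 [ 0.17181455 -0.00463732 -2.07931601]
```

View pics/w3.png

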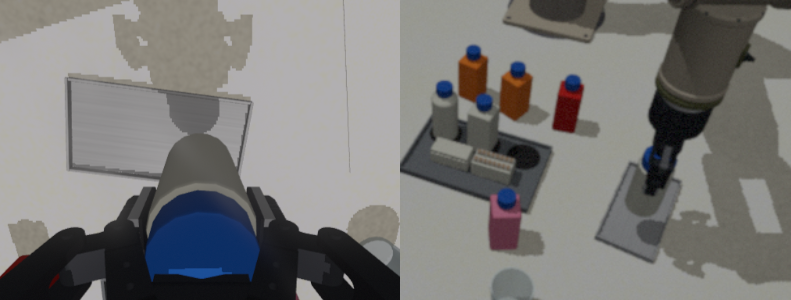

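The left half shows the tray with corners at (67,74), (252,101) and (69,170), and the jar held upright above its far end. The right half shows the caddy with the jar's dark pad empty. I'll check the tray with this view.

Run:
```python
import pickle
from h import *
p=pickle.load(open("w3.pkl","rb"));T,S=pickle.load(open("d3.pkl","rb"))
for c in((67,74),(252,101),(69,170)):print(onz(p,np.array(c)/.78125,12).round(1))
a=onz(p,np.array((252,101))/.78125,12);b=onz(p,np.array((69,170))/.78125,12);print("centre",(a+b)/2)
```

```text
[463.3 360.9  12. ]
[647.1 334.7  12. ]
[450.3 259.5  12. ]
centre [548.71230586 297.12368603  12.        ]
```

Tray confirmed. I'll lower the jar.

Request:
carry_out --commands '[{"jaw":0.045,"translation":[0,0,0.015],"spin":0},{"jaw":0.045,"translation":[0,0,0.02],"spin":0},{"jaw":0.045,"translation":[0,0,0.015],"spin":0},{"jaw":0.045,"translation":[0,0,0.01],"spin":0},{"jaw":0.045,"translation":[0,0,0.006],"spin":0},{"jaw":0.045,"translation":[0,0,0.004],"spin":0},{"jaw":0.045,"translation":[0,0,0],"spin":0},{"jaw":0.045,"translation":[0,0,0],"spin":0}]'

```text
time: 8.85
tool_pos: [597.8, 291.7, 66.1]
tcp_rot: [179.9, -0.0, 90.0]
ft_force: [0.4, -0.3, -1.3]
finger_gap: 52.9
grip_force: 42.8
```

Request:
carry_out --commands '[{"jaw":0.045,"translation":[0,0,0.001],"spin":0},{"jaw":0.045,"translation":[0,0,0.001],"spin":0},{"jaw":0.045,"translation":[0,0,0.0005],"spin":0},{"jaw":0.045,"translation":[0,0,0],"spin":0},{"jaw":0.045,"translation":[0,0,0],"spin":0},{"jaw":0.045,"translation":[0,0,0],"spin":0},{"jaw":0.045,"translation":[0,0,0],"spin":0},{"jaw":0.045,"translation":[0,0,0],"spin":0}]'

```text
time: 9.52
tool_pos: [597.9, 292.0, 64.5]
tcp_rot: [179.9, -0.0, 90.0]
ft_force: [-3.0, -0.6, 5.4]
finger_gap: 53.2
grip_force: 43.5
```

In contact with the tray floor, so I'll release and go up.

Request:
carry_out --commands '[{"jaw":0.06,"translation":[0,0,0],"spin":0},{"jaw":0.07,"translation":[0,0,0],"spin":0},{"jaw":0.08,"translation":[0,0,0],"spin":0},{"jaw":0.08,"translation":[0,0,0],"spin":0},{"jaw":0.08,"translation":[0,0,-0.02],"spin":0},{"jaw":0.085,"translation":[0,0,-0.035],"spin":0},{"jaw":0.085,"translation":[0,0,-0.035],"spin":0},{"jaw":0.085,"translation":[0,0,-0.035],"spin":0}]'

```text
time: 10.18
tool_pos: [596.7, 291.3, 188.6]
tcp_rot: [-179.9, 0.0, 90.0]
ft_force: [0.6, -0.3, -0.2]
finger_gap: 85.2
grip_force: 0.0
```

Request:
carry_out --commands '[{"jaw":0.085,"translation":[-0.03,-0.009,-0.02],"spin":0},{"jaw":0.085,"translation":[-0.036,-0.011,-0.02],"spin":0},{"jaw":0.085,"translation":[-0.036,-0.011,0],"spin":0},{"jaw":0.085,"translation":[-0.036,-0.011,0],"spin":0},{"jaw":0.085,"translation":[-0.036,-0.011,0],"spin":0},{"jaw":0.085,"translation":[-0.036,-0.011,0],"spin":0},{"jaw":0.085,"translation":[-0.036,-0.011,0],"spin":0},{"jaw":0.085,"translation":[-0.03,-0.009,0],"spin":0}]'

```text
time: 10.85
tool_pos: [512.5, 14.3, 227.4]
tcp_rot: [180.0, 0.0, 90.0]
ft_force: [0.9, 0.1, 0.7]
finger_gap: 85.1
grip_force: 0.0
```

Request:
carry_out --commands '[{"jaw":0.085,"translation":[-0.025,-0.005,0],"spin":0},{"jaw":0.085,"translation":[0,0,0],"spin":0},{"jaw":0.085,"translation":[0,0,0],"spin":0},{"jaw":0.085,"translation":[0,0,0],"spin":0},{"jaw":0.085,"translation":[0,0,0],"spin":0},{"jaw":0.085,"translation":[0,0,0],"spin":0},{"jaw":0.085,"translation":[0,0,0],"spin":0},{"jaw":0.085,"translation":[0,0,0],"spin":0}]'

```text
time: 11.52
tool_pos: [508.5, -7.9, 227.2]
tcp_rot: [-180.0, -0.0, 90.1]
ft_force: [0.7, 0.4, -0.3]
finger_gap: 85.0
grip_force: 0.0
```

Run:
```python
import pickle
from h import *
from bench import r
s=r.sense();print(s["time"],s["tool_pos"],s["tcp_rot"],s["finger_gap"],s["ft_force"])
p=r.snapshot("wrist");T=r.snapshot("top");pickle.dump([p,T],open("w4.pkl","wb"))
print(blues(p));
for c,a in blues(p): print(onz(p,c,121).round(1),a)
print("jar top",[ (c,onz(T,c,112).round(1)) for c,a in blues(T) if a>200])
x=p["pixels"];cv2.imwrite("pics/w4.png",cv2.resize(x[60:384,160:400],None,fx=1.8,fy=1.8,interpolation=2))
```

```text
11.5167 [508.54831828  -7.91229794 227.22995729] [-1.79987293e+02 -2.97373171e-03  9.00708700e+01] 85.01760818442072 [ 0.69768542  0.43707479 -0.29998519]
[([83.8, 11.7], 981), ([506.1, 55.0], 424), ([101.0, 160.5], 666), ([261.2, 192.7], 947), ([99.1, 270.2], 651), ([253.7, 282.8], 1015)]
[390.  115.7 121. ] 981
[681.2  88.9 121. ] 424
[387.9  13.5 121. ] 666
[510.5 -12.1 121. ] 947
[373.5 -81.  121. ] 651
[504.5 -92.9 121. ] 1015
jar top [([128.8, 164.6], array([595.8, 292.8, 112. ]))]
```

View pics/w4.png

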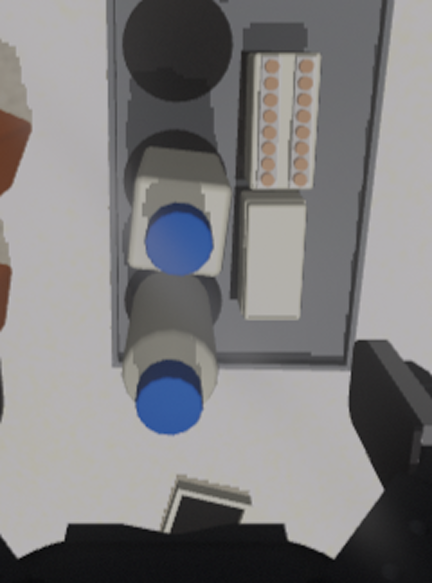

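The crop shows the square bottle's cap (179,240) with the body turned a few degrees clockwise, the rack (282,120), the tip box (274,258), the round cap (168,400), and the jar's empty pad (178,47). I'll turn to match and grip the square bottle.

Request:
carry_out --commands '[{"jaw":0.085,"translation":[-0.003,0.002,0.01],"spin":0.08},{"jaw":0.085,"translation":[0,0,0.03],"spin":0},{"jaw":0.085,"translation":[0,0,0.035],"spin":0},{"jaw":0.085,"translation":[0,0,0.035],"spin":0},{"jaw":0.085,"translation":[0,0,0.03],"spin":0},{"jaw":0.085,"translation":[0,0,0.015],"spin":0},{"jaw":0.085,"translation":[0,0,0.007],"spin":0},{"jaw":0.085,"translation":[0,0,0],"spin":0}]'

```text
time: 12.28
tool_pos: [509.0, -11.3, 63.5]
tcp_rot: [-179.8, -0.0, 85.4]
ft_force: [-0.4, -0.0, 0.9]
finger_gap: 84.9
grip_force: 0.0
```

Request:
carry_out --commands '[{"jaw":0.037,"translation":[0,0,0],"spin":0},{"jaw":0.037,"translation":[0,0,0],"spin":0},{"jaw":0.037,"translation":[0,0,0],"spin":0},{"jaw":0.037,"translation":[0,0,0],"spin":0},{"jaw":0.037,"translation":[0,0,0],"spin":0},{"jaw":0.037,"translation":[0,0,0],"spin":0},{"jaw":0.037,"translation":[0,0,0],"spin":0},{"jaw":0.037,"translation":[0,0,0],"spin":0}]' --squeeze 40

```text
time: 12.95
tool_pos: [511.6, -11.8, 67.4]
tcp_rot: [179.8, 0.0, 85.4]
ft_force: [-2.2, 0.1, 6.5]
finger_gap: 46.3
grip_force: 39.9
```

Run:
```python
from bench import r
for i in range(3):
    s=r.sense();print(s["time"],s["tool_pos"],s["tcp_rot"],s["finger_gap"],s["ft_force"],s["wrist_torque"]);r.snapshot("top")
```

```text
12.95 [511.64471565 -11.76067686  67.36111937] [1.79848750e+02 6.89422376e-03 8.54179811e+01] 46.311395301089746 [-2.23731616  0.13294309  6.49334678] [ 0.00652613  0.51894602 -0.02023562]
13.0 [511.626608   -11.76919944  67.34759436] [1.79849319e+02 8.58166748e-03 8.54171548e+01] 45.88868483469815 [-3.05748958 -0.37934958  6.05393282] [ 0.02544225  0.44803455 -0.01628539]
13.05 [511.6191121  -11.75004229  67.33646574] [1.79850709e+02 7.54992481e-03 8.54167079e+01] 45.39819111481262 [-2.59478495  0.63659333  5.97829453] [-0.00798013  0.47712355 -0.00768588]
```

Request:
carry_out --commands '[{"jaw":0.037,"translation":[0,0,-0.008],"spin":0},{"jaw":0.037,"translation":[0,0,-0.02],"spin":0},{"jaw":0.037,"translation":[0,0,-0.025],"spin":0},{"jaw":0.037,"translation":[0,0,-0.017],"spin":0},{"jaw":0.037,"translation":[0.016,-0.002,0],"spin":0},{"jaw":0.037,"translation":[0.03,-0.004,0],"spin":0},{"jaw":0.037,"translation":[0.034,-0.004,0],"spin":0},{"jaw":0.037,"translation":[0.034,-0.004,0],"spin":0}]'

```text
time: 13.77
tool_pos: [505.8, 104.0, 136.5]
tcp_rot: [179.9, -0.0, 85.3]
ft_force: [0.8, -0.0, -2.2]
finger_gap: 45.6
grip_force: 41.6
```

Request:
carry_out --commands '[{"jaw":0.037,"translation":[0.034,-0.004,0],"spin":0},{"jaw":0.037,"translation":[0.034,-0.004,0],"spin":0},{"jaw":0.037,"translation":[0.034,-0.004,0],"spin":0},{"jaw":0.037,"translation":[0.034,-0.004,0],"spin":0},{"jaw":0.037,"translation":[0.034,-0.004,0],"spin":0},{"jaw":0.037,"translation":[0.022,-0.003,0],"spin":0},{"jaw":0.037,"translation":[0.008,-0.001,0],"spin":0},{"jaw":0.037,"translation":[0,0,0],"spin":0}]'

```text
time: 14.43
tool_pos: [497.3, 306.4, 136.0]
tcp_rot: [180.0, -0.0, 85.6]
ft_force: [0.1, -0.8, -2.1]
finger_gap: 45.9
grip_force: 41.7
```

Request:
carry_out --commands '[{"jaw":0.037,"translation":[0,0,0.015],"spin":0},{"jaw":0.037,"translation":[0,0,0.02],"spin":0},{"jaw":0.037,"translation":[0,0,0.015],"spin":0},{"jaw":0.037,"translation":[0,0,0.01],"spin":0},{"jaw":0.037,"translation":[0,0,0.006],"spin":0},{"jaw":0.037,"translation":[0,0,0.004],"spin":0},{"jaw":0.037,"translation":[0,0,0],"spin":0},{"jaw":0.037,"translation":[0,0,0],"spin":0}]'

```text
time: 15.1
tool_pos: [498.3, 304.4, 66.2]
tcp_rot: [179.9, -0.0, 85.4]
ft_force: [-0.4, 0.1, -1.1]
finger_gap: 45.7
grip_force: 41.6
```

Request:
carry_out --commands '[{"jaw":0.037,"translation":[0,0,0.001],"spin":0},{"jaw":0.037,"translation":[0,0,0.001],"spin":0},{"jaw":0.037,"translation":[0,0,0.0005],"spin":0},{"jaw":0.037,"translation":[0,0,0],"spin":0},{"jaw":0.037,"translation":[0,0,0],"spin":0},{"jaw":0.037,"translation":[0,0,0],"spin":0},{"jaw":0.037,"translation":[0,0,0],"spin":0},{"jaw":0.037,"translation":[0,0,0],"spin":0}]'

```text
time: 15.77
tool_pos: [498.4, 304.9, 64.4]
tcp_rot: [179.9, -0.1, 85.4]
ft_force: [-2.5, -0.8, 5.2]
finger_gap: 45.9
grip_force: 42.4
```

Request:
carry_out --commands '[{"jaw":0.055,"translation":[0,0,0],"spin":0},{"jaw":0.065,"translation":[0,0,0],"spin":0},{"jaw":0.07,"translation":[0,0,0],"spin":0},{"jaw":0.07,"translation":[0,0,0],"spin":0},{"jaw":0.07,"translation":[0,0,-0.02],"spin":0},{"jaw":0.07,"translation":[0,0,-0.035],"spin":0},{"jaw":0.07,"translation":[0,0,-0.035],"spin":0},{"jaw":0.07,"translation":[0,0,-0.03],"spin":0}]'

```text
time: 16.43
tool_pos: [497.7, 304.4, 184.8]
tcp_rot: [180.0, -0.0, 85.4]
ft_force: [0.2, -0.3, 0.3]
finger_gap: 70.0
grip_force: 0.0
```

Request:
carry_out --commands '[{"jaw":0.07,"translation":[-0.02,0.008,0],"spin":0},{"jaw":0.07,"translation":[-0.038,0.013,0],"spin":0},{"jaw":0.07,"translation":[-0.038,0.012,0],"spin":0},{"jaw":0.07,"translation":[-0.038,0.012,0],"spin":0},{"jaw":0.07,"translation":[-0.038,0.012,0],"spin":0},{"jaw":0.07,"translation":[-0.038,0.012,0],"spin":0},{"jaw":0.07,"translation":[-0.035,0.012,0],"spin":0},{"jaw":0.07,"translation":[-0.022,0.008,0],"spin":0}]'

```text
time: 17.1
tool_pos: [565.4, 27.6, 182.9]
tcp_rot: [180.0, 0.1, 85.3]
ft_force: [0.3, -0.3, -0.3]
finger_gap: 69.8
grip_force: 0.0
```

Request:
carry_out --commands '[{"jaw":0.07,"translation":[0,0,0],"spin":-0.065},{"jaw":0.07,"translation":[0,0,0],"spin":0},{"jaw":0.07,"translation":[0,0,0],"spin":0},{"jaw":0.07,"translation":[0,0,0],"spin":0},{"jaw":0.07,"translation":[0,0,0],"spin":0},{"jaw":0.07,"translation":[0,0,0],"spin":0},{"jaw":0.07,"translation":[0,0,0],"spin":0},{"jaw":0.07,"translation":[0,0,0],"spin":0}]'

```text
time: 17.77
tool_pos: [565.0, 31.7, 182.9]
tcp_rot: [180.0, -0.0, 89.2]
ft_force: [0.7, -0.2, 0.3]
finger_gap: 70.4
grip_force: 0.0
```

Run:
```python
import pickle
from h import *
from bench import r
s=r.sense();print(s["time"],s["tool_pos"],s["tcp_rot"],s["finger_gap"],s["ft_force"])
p=r.snapshot("wrist");T=r.snapshot("top");pickle.dump([p,T],open("w5.pkl","wb"))
for c,a in blues(T): print(c,a,onz(T,c,112).round(1))
w4=pickle.load(open("w4.pkl","rb"))[0]
for t in("strip_rack","tip_box"):
  R=r.regions_of(p,t)
  if R:
    m=R[0]["pixels"].astype(np.uint8);c=max(cv2.findContours(m,0,2)[0],key=cv2.contourArea)[:,0]
    w=np.array([onz(p,q,40)[:2] for q in c],np.float32);print(t,R[0]["score"],cv2.minAreaRect(w))
x=np.hstack([p["pixels"][40:384,160:460],T["pixels"][120:292,100:250].repeat(2,0).repeat(2,1)]);cv2.imwrite("pics/w5.png",x)
```

```text
17.7667 [564.99766216  31.68148591 182.89305267] [ 1.79995839e+02 -8.31058598e-04  8.91695957e+01] 70.38207962342146 [ 0.68527936 -0.22502023  0.26178292]
[128.8, 164.5] 339 [596.1 292.8 112. ]
[299.4, 205.0] 135 [505.4 -90.5 112. ]
[120.8, 208.7] 123 [496.4 306.8 112. ]
[252.0, 256.8] 110 [391.2  14.7 112. ]
[203.1, 257.6] 119 [389.3 122.1 112. ]
[296.4, 264.6] 116 [374.5 -82.6 112. ]
strip_rack 0.74 ((566.1348266601562, 31.049072265625), (37.67449188232422, 79.17172241210938), 0.3724502623081207)
tip_box 0.74 ((565.2944946289062, -47.51691436767578), (34.63096618652344, 80.9809341430664), 0.22245393693447113)
```

View pics/w5.png

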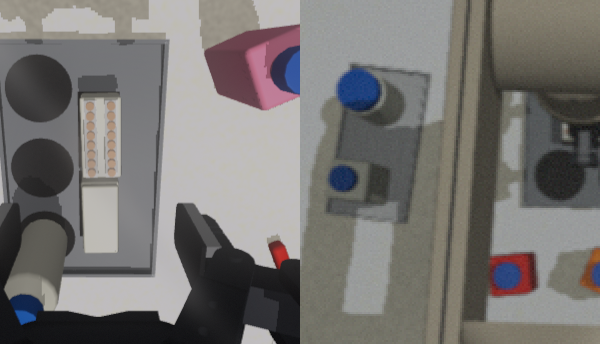

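The picture shows the rack (100,137) and the tip box (100,217) behind the two empty pads, and both containers upright in the tray. The rack is centred at about (565.5, 32), so I'll descend on it.

Request:
carry_out --commands '[{"jaw":0.07,"translation":[0.001,0.001,0.015],"spin":0},{"jaw":0.07,"translation":[0,0,0.035],"spin":0},{"jaw":0.07,"translation":[0,0,0.035],"spin":0},{"jaw":0.07,"translation":[0,0,0.035],"spin":0},{"jaw":0.07,"translation":[0,0,0.025],"spin":0},{"jaw":0.07,"translation":[0,0,0.015],"spin":0},{"jaw":0.07,"translation":[0,0,0.007],"spin":0},{"jaw":0.07,"translation":[0,0,0.004],"spin":0}]'

```text
time: 18.63
tool_pos: [565.2, 32.2, 10.6]
tcp_rot: [-179.9, -0.0, 89.1]
ft_force: [0.0, -0.7, 0.0]
finger_gap: 70.1
grip_force: 0.0
```

Request:
carry_out --commands '[{"jaw":0.055,"translation":[0,0,0],"spin":0},{"jaw":0.045,"translation":[0,0,0],"spin":0},{"jaw":0.03,"translation":[0,0,0],"spin":0},{"jaw":0.03,"translation":[0,0,0],"spin":0},{"jaw":0.03,"translation":[0,0,0],"spin":0},{"jaw":0.03,"translation":[0,0,0],"spin":0},{"jaw":0.03,"translation":[0,0,0],"spin":0},{"jaw":0.03,"translation":[0,0,0],"spin":0}]' --squeeze 35

```text
time: 19.3
tool_pos: [567.7, 32.1, 13.8]
tcp_rot: [179.8, 0.0, 89.1]
ft_force: [-0.3, -0.1, 6.0]
finger_gap: 35.3
grip_force: 36.0
```

Request:
carry_out --commands '[{"jaw":0.03,"translation":[0,0,-0.006],"spin":0},{"jaw":0.03,"translation":[0,0,-0.01],"spin":0},{"jaw":0.03,"translation":[0,0,-0.02],"spin":0},{"jaw":0.03,"translation":[0,0,-0.03],"spin":0},{"jaw":0.03,"translation":[0,0,-0.03],"spin":0},{"jaw":0.03,"translation":[0,0,-0.03],"spin":0},{"jaw":0.03,"translation":[0,0,-0.024],"spin":0},{"jaw":0.03,"translation":[0,0,0],"spin":0}]'

```text
time: 19.97
tool_pos: [569.5, 32.1, 169.6]
tcp_rot: [179.4, 0.0, 89.1]
ft_force: [1.2, 0.2, -0.7]
finger_gap: 35.2
grip_force: 35.2
```

Run:
```python
import pickle
from h import *
from bench import r
s=r.sense();print(s["time"],s["tool_pos"],s["tcp_rot"],s["finger_gap"],s["ft_force"])
p=r.snapshot("wrist");S=r.snapshot("scene");pickle.dump([p,S],open("w6.pkl","wb"))
x=np.hstack([cv2.resize(p["pixels"],(400,300)),cv2.resize(S["pixels"][80:310,140:440],(391,300))]);cv2.imwrite("pics/w6.png",x)
```

```text
19.9667 [569.54913468  32.0878733  169.63529295] [1.79405155e+02 9.55012516e-03 8.91455811e+01] 35.1805977753527 [ 1.23794503  0.24298934 -0.73309732]
```

View pics/w6.png

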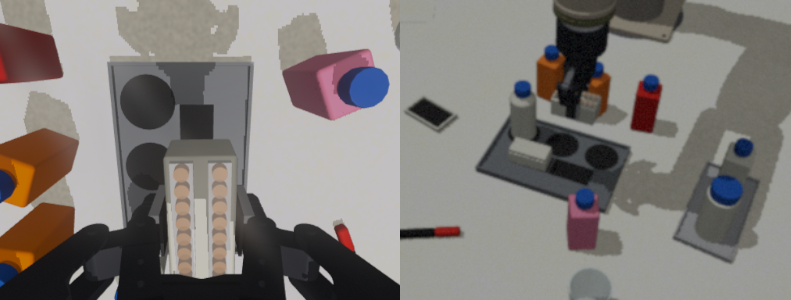

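The rack is held level, with its tubes seen between the fingers at (200,215). The tip box is still on its pad (right half, 530,151), and the tray containers stand upright. Next I'll measure the frame from the dark interior in both fixed views.

Run:
```python
import pickle
from h import *
D=pickle.load(open("d0.pkl","rb"))
for n,c0 in(("top",(374,202)),("scene",(163,167))):
    p=D[n];g=cv2.cvtColor(p["pixels"],cv2.COLOR_BGR2GRAY)
    m=np.zeros_like(g);y,x=c0[1],c0[0];m[y-30:y+30,x-35:x+35]=(g[y-30:y+30,x-35:x+35]<70)
    k,l,st,cc=cv2.connectedComponentsWithStats(m);i=max(range(1,k),key=lambda j:st[j,4])
    c=max(cv2.findContours((l==i).astype(np.uint8),0,1)[0],key=cv2.contourArea)[:,0]
    for z in(4,10):
        w=np.array([onz(p,q,z)[:2] for q in c],np.float32);print(n,z,cc[i],st[i,4],cv2.minAreaRect(w))
    m=(l==i);print("tri px",cc[i])
t=tri([(D["top"],(374.6,202.6)),(D["scene"],(163,167))]);print(t)
```

```text
top 4 [374.0220339  201.02881356] 590 ((524.4295654296875, -287.2371520996094), (82.7635269165039, 44.687034606933594), 75.23973846435547)
top 10 [374.0220339  201.02881356] 590 ((523.895751953125, -285.5573425292969), (82.29235076904297, 44.43260192871094), 75.23975372314453)
tri px [374.0220339  201.02881356]
scene 4 [162.90422535 165.63380282] 355 ((522.4000854492188, -287.6504211425781), (81.0628433227539, 43.929630279541016), 74.50373077392578)
scene 10 [162.90422535 165.63380282] 355 ((527.5657348632812, -283.7745056152344), (80.43718719482422, 43.590579986572266), 74.50377655029297)
tri px [162.90422535 165.63380282]
(array([ 520.65205916, -290.17658222,   -3.93857296]), [np.float64(0.8156744711218437), np.float64(0.8156744711219386)])
```

Request:
carry_out --commands '[{"jaw":0.03,"translation":[-0.016,-0.002,0],"spin":0},{"jaw":0.03,"translation":[-0.034,-0.004,0],"spin":0},{"jaw":0.03,"translation":[-0.034,-0.004,0],"spin":0},{"jaw":0.03,"translation":[-0.034,-0.004,0],"spin":0},{"jaw":0.03,"translation":[-0.034,-0.004,0],"spin":0},{"jaw":0.03,"translation":[-0.034,-0.004,0],"spin":0},{"jaw":0.03,"translation":[-0.034,-0.004,0],"spin":0},{"jaw":0.03,"translation":[-0.034,-0.004,0],"spin":0}]'

```text
time: 20.73
tool_pos: [530.5, -222.3, 159.9]
tcp_rot: [-179.8, -0.1, 89.1]
ft_force: [1.4, 0.3, -2.2]
finger_gap: 35.5
grip_force: 35.2
```

Request:
carry_out --commands '[{"jaw":0.03,"translation":[-0.034,-0.004,0],"spin":0},{"jaw":0.03,"translation":[-0.02,-0.003,0],"spin":0},{"jaw":0.03,"translation":[-0.009,-0.001,0],"spin":0},{"jaw":0.03,"translation":[0,0,0],"spin":0.115},{"jaw":0.03,"translation":[0,0,0],"spin":0.115},{"jaw":0.03,"translation":[0,0,0],"spin":0},{"jaw":0.03,"translation":[0,0,0],"spin":0},{"jaw":0.03,"translation":[0,0,0],"spin":0}]'

```text
time: 21.4
tool_pos: [523.1, -283.4, 161.1]
tcp_rot: [-179.9, -0.0, 76.2]
ft_force: [0.5, -0.3, -1.6]
finger_gap: 35.7
grip_force: 35.2
```

Request:
carry_out --commands '[{"jaw":0.03,"translation":[-0.003,0.004,0.01],"spin":0.018},{"jaw":0.03,"translation":[0,0,0.03],"spin":0},{"jaw":0.03,"translation":[0,0,0.035],"spin":0},{"jaw":0.03,"translation":[0,0,0.03],"spin":0},{"jaw":0.03,"translation":[0,0,0.015],"spin":0},{"jaw":0.03,"translation":[0,0,0.008],"spin":0},{"jaw":0.03,"translation":[0,0,0],"spin":0},{"jaw":0.03,"translation":[0,0,0],"spin":0}]'

```text
time: 22.07
tool_pos: [526.8, -288.2, 34.0]
tcp_rot: [180.0, 0.0, 75.0]
ft_force: [1.0, 0.0, -1.4]
finger_gap: 35.4
grip_force: 35.1
```

Run:
```python
import pickle
from h import *
from bench import r
s=r.sense();print(s["time"],s["tool_pos"],s["tcp_rot"],s["finger_gap"],s["ft_force"])
p=r.snapshot("top");S=r.snapshot("scene")
x=np.hstack([cv2.resize(p["pixels"][150:250,310:440],(390,300),interpolation=2),cv2.resize(S["pixels"][110:220,100:243],(390,300),interpolation=2)]);cv2.imwrite("pics/w7.png",x)
```

```text
22.0667 [ 526.75573981 -288.18343205   34.02664513] [1.79995675e+02 2.66726065e-03 7.49648407e+01] 35.380766934506816 [ 1.04565284  0.04270241 -1.42948376]
```

View pics/w7.png

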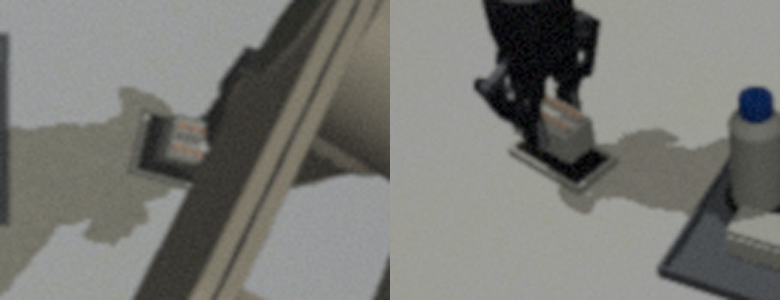

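The rack hangs directly above the frame (left 185,140, right 565,130), about 22 mm too high and square to it. I'll lower it gently.

Request:
carry_out --commands '[{"jaw":0.03,"translation":[0,0.0,0.006],"spin":0},{"jaw":0.03,"translation":[0,0,0.006],"spin":0},{"jaw":0.03,"translation":[0,0,0.004],"spin":0},{"jaw":0.03,"translation":[0,0,0.002],"spin":0},{"jaw":0.03,"translation":[0,0,0.001],"spin":0},{"jaw":0.03,"translation":[0,0,0],"spin":0},{"jaw":0.03,"translation":[0,0,0],"spin":0},{"jaw":0.03,"translation":[0,0,0],"spin":0}]'

```text
time: 22.83
tool_pos: [526.6, -288.3, 15.1]
tcp_rot: [180.0, 0.0, 74.9]
ft_force: [-0.2, 0.5, -0.2]
finger_gap: 35.4
grip_force: 35.1
```

Request:
carry_out --commands '[{"jaw":0.03,"translation":[0,0.0,0.001],"spin":0},{"jaw":0.03,"translation":[0,0,0.001],"spin":0},{"jaw":0.03,"translation":[0,0,0.001],"spin":0},{"jaw":0.03,"translation":[0,0,0],"spin":0},{"jaw":0.03,"translation":[0,0,0],"spin":0},{"jaw":0.03,"translation":[0,0,0],"spin":0},{"jaw":0.03,"translation":[0,0,0],"spin":0},{"jaw":0.03,"translation":[0,0,0],"spin":0}]'

```text
time: 23.5
tool_pos: [526.5, -288.1, 11.8]
tcp_rot: [180.0, 0.0, 74.9]
ft_force: [-0.5, 0.1, -1.6]
finger_gap: 35.7
grip_force: 35.2
```

Request:
carry_out --commands '[{"jaw":0.03,"translation":[0,0.0,0.0005],"spin":0},{"jaw":0.03,"translation":[0,0,0.0005],"spin":0},{"jaw":0.03,"translation":[0,0,0.0005],"spin":0},{"jaw":0.03,"translation":[0,0,0],"spin":0},{"jaw":0.03,"translation":[0,0,0],"spin":0},{"jaw":0.03,"translation":[0,0,0],"spin":0},{"jaw":0.03,"translation":[0,0,0],"spin":0},{"jaw":0.03,"translation":[0,0,0],"spin":0}]'

```text
time: 24.17
tool_pos: [526.5, -288.2, 11.8]
tcp_rot: [-180.0, 0.0, 74.9]
ft_force: [-7.1, 3.5, 11.8]
finger_gap: 36.0
grip_force: 36.6
```

Floor contact at the expected height. I'll release, rise and inspect.

Request:
carry_out --commands '[{"jaw":0.03,"translation":[0,0,-0.0008],"spin":0},{"jaw":0.04,"translation":[0,0,0],"spin":0},{"jaw":0.05,"translation":[0,0,0],"spin":0},{"jaw":0.06,"translation":[0,0,0],"spin":0},{"jaw":0.06,"translation":[0,0,-0.005],"spin":0},{"jaw":0.06,"translation":[0,0,-0.02],"spin":0},{"jaw":0.06,"translation":[0,0,-0.035],"spin":0},{"jaw":0.06,"translation":[0,0,-0.035],"spin":0}]'

```text
time: 24.83
tool_pos: [525.1, -287.2, 105.7]
tcp_rot: [-179.8, -0.1, 74.9]
ft_force: [0.9, -1.1, 0.4]
finger_gap: 60.0
grip_force: 0.0
```

Request:
carry_out --commands '[{"jaw":0.07,"translation":[0,0,-0.035],"spin":-0.095},{"jaw":0.07,"translation":[0,0,-0.035],"spin":-0.095},{"jaw":0.07,"translation":[0,0,-0.025],"spin":0},{"jaw":0.07,"translation":[0.02,0,0],"spin":0},{"jaw":0.07,"translation":[0.035,0,0],"spin":0},{"jaw":0.07,"translation":[0.035,0,0],"spin":0},{"jaw":0.07,"translation":[0.035,0,0],"spin":0},{"jaw":0.07,"translation":[0.035,0,0],"spin":0}]'

```text
time: 25.5
tool_pos: [538.0, -127.2, 201.6]
tcp_rot: [180.0, 0.0, 85.8]
ft_force: [-0.1, -0.6, 0.1]
finger_gap: 69.9
grip_force: 0.0
```

Request:
carry_out --commands '[{"jaw":0.07,"translation":[0.035,0,0],"spin":0},{"jaw":0.07,"translation":[0.035,0,0],"spin":0},{"jaw":0.07,"translation":[0.035,0,0],"spin":0},{"jaw":0.07,"translation":[0.035,0,0],"spin":0},{"jaw":0.07,"translation":[0.035,0,0],"spin":0},{"jaw":0.07,"translation":[0.035,0,0],"spin":0},{"jaw":0.07,"translation":[0.035,0,0],"spin":0},{"jaw":0.07,"translation":[0.035,0,0],"spin":0}]'

```text
time: 26.17
tool_pos: [558.4, 152.5, 201.6]
tcp_rot: [180.0, -0.0, 85.8]
ft_force: [0.0, -0.5, 0.2]
finger_gap: 70.2
grip_force: 0.0
```

Run:
```python
import pickle
from h import *
from bench import r
s=r.sense();print(s["time"],s["tool_pos"],s["tcp_rot"],s["finger_gap"],s["ft_force"])
p=r.snapshot("top");S=r.snapshot("scene");pickle.dump([p,S],open("d8.pkl","wb"))
print([(c,a,onz(p,c,112).round(1).tolist()) for c,a in blues(p)])
x=np.hstack([cv2.resize(p["pixels"][150:250,310:440],(390,300),interpolation=2),cv2.resize(S["pixels"][110:220,100:243],(390,300),interpolation=2)]);cv2.imwrite("pics/w8.png",x)
```

```text
26.1667 [558.42589026 152.49325189 201.61608365] [ 1.79968667e+02 -6.41557074e-03  8.58197406e+01] 70.15531600626183 [ 0.01162101 -0.48038718  0.22802499]
[([218.2, 122.8], 108, [692.9, 92.7, 112.0]), ([128.2, 172.7], 31, [577.4, 293.4, 112.0]), ([299.3, 205.0], 137, [505.4, -90.3, 112.0]), ([121.0, 208.8], 121, [496.1, 306.4, 112.0]), ([252.0, 256.7], 109, [391.4, 14.7, 112.0]), ([296.4, 264.6], 115, [374.5, -82.6, 112.0])]
```

View pics/w8.png

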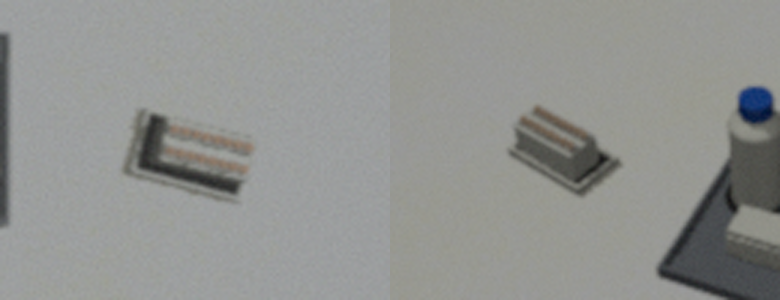

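The rack sits in the frame (left 205,155, right 555,145), but whether it is flat on the floor has to be checked. I'll go back over it with the wrist camera and triangulate the amber tubes from two places.

Request:
carry_out --commands '[{"jaw":0.07,"translation":[-0.02,0,0],"spin":0},{"jaw":0.07,"translation":[-0.04,0,0],"spin":0},{"jaw":0.07,"translation":[-0.04,0,0],"spin":0},{"jaw":0.07,"translation":[-0.04,0,0],"spin":0},{"jaw":0.07,"translation":[-0.04,0,0],"spin":0},{"jaw":0.07,"translation":[-0.04,0,0],"spin":0},{"jaw":0.07,"translation":[-0.04,0,0],"spin":0},{"jaw":0.07,"translation":[-0.04,0,0],"spin":0}]'

```text
time: 26.93
tool_pos: [535.9, -150.9, 201.6]
tcp_rot: [180.0, 0.0, 85.8]
ft_force: [0.9, 0.2, 0.9]
finger_gap: 70.2
grip_force: 0.0
```

Request:
carry_out --commands '[{"jaw":0.07,"translation":[-0.04,0,0],"spin":0},{"jaw":0.07,"translation":[-0.04,0,0],"spin":0},{"jaw":0.07,"translation":[-0.04,0,0],"spin":0},{"jaw":0.07,"translation":[-0.04,-0.01,0],"spin":0},{"jaw":0.07,"translation":[-0.022,-0.02,0],"spin":0},{"jaw":0.07,"translation":[0,0,0],"spin":0},{"jaw":0.07,"translation":[0,0,0],"spin":0},{"jaw":0.07,"translation":[0,0,0],"spin":0}]'

```text
time: 27.6
tool_pos: [493.3, -327.9, 201.3]
tcp_rot: [180.0, -0.0, 85.8]
ft_force: [-0.9, 0.9, -0.0]
finger_gap: 70.2
grip_force: 0.0
```

```bash
cat >> h.py <<'E'
def amber(p):
    h=cv2.cvtColor(p["pixels"],cv2.COLOR_BGR2HSV)
    m=cv2.inRange(h,(2,50,90),(22,200,255));n,_,st,c=cv2.connectedComponentsWithStats(m)
    return np.array([[*c[i],st[i,4]] for i in range(1,n) if 8<st[i,4]<400])
E
python3 - <<'E'
import pickle
from h import *
from bench import r
s=r.sense();print(s["time"],s["tool_pos"],s["tcp_rot"])
p=r.snapshot("wrist");pickle.dump(p,open("wa.pkl","wb"));print(amber(p).round(1).tolist())
E
```

```text
27.6 [ 493.29643546 -327.87728276  201.2875855 ] [ 1.79987303e+02 -1.78122913e-02  8.57614329e+01]
[[287.4, 93.2, 52.0], [307.6, 96.6, 56.0], [285.5, 103.2, 52.0], [305.5, 106.8, 52.0], [283.7, 113.1, 51.0], [303.5, 116.5, 52.0], [281.9, 122.8, 48.0], [301.5, 126.4, 51.0], [280.1, 132.4, 47.0], [299.6, 135.8, 49.0], [278.2, 141.8, 48.0], [297.6, 145.2, 48.0], [276.4, 151.2, 47.0], [295.7, 154.4, 49.0], [274.9, 160.1, 43.0], [293.9, 163.3, 45.0]]
```

Request:
carry_out --commands '[{"jaw":0.07,"translation":[0,0.02,0],"spin":0},{"jaw":0.07,"translation":[0,0.03,0],"spin":0},{"jaw":0.07,"translation":[0,0.02,0],"spin":0},{"jaw":0.07,"translation":[0,0,0],"spin":0},{"jaw":0.07,"translation":[0,0,0],"spin":0},{"jaw":0.07,"translation":[0,0,0],"spin":0},{"jaw":0.07,"translation":[0,0,0],"spin":0},{"jaw":0.07,"translation":[0,0,0],"spin":0}]'

```text
time: 28.32
tool_pos: [562.8, -332.7, 201.4]
tcp_rot: [-180.0, 0.0, 85.8]
ft_force: [0.1, 0.0, 1.3]
finger_gap: 70.1
grip_force: 0.0
```

Run:
```python
import pickle
from h import *
from bench import r
s=r.sense();print(s["time"],s["tool_pos"],s["tcp_rot"])
p=r.snapshot("wrist");pickle.dump(p,open("wb.pkl","wb"));print(amber(p).round(1).tolist())
a=pickle.load(open("wa.pkl","rb"))["pixels"]
cv2.imwrite("pics/w9.png",np.hstack([cv2.resize(a[20:260,130:430],(400,320)),cv2.resize(p["pixels"][20:260,80:380],(400,320))]))
```

```text
28.3167 [ 562.79125089 -332.7096439   201.36808395] [-1.79997290e+02  3.86715972e-03  8.58165730e+01]
[[207.5, 93.4, 53.0], [228.0, 97.2, 49.0], [206.3, 103.4, 55.0], [226.6, 107.0, 52.0], [205.1, 113.4, 53.0], [225.2, 116.8, 51.0], [203.7, 123.0, 50.0], [223.6, 126.5, 50.0], [202.6, 132.5, 49.0], [222.5, 136.2, 49.0], [201.4, 142.1, 44.0], [221.1, 145.4, 46.0], [200.1, 151.4, 45.0], [219.9, 154.4, 42.0], [199.0, 160.3, 42.0], [218.6, 163.8, 37.0]]
```

View pics/w9.png

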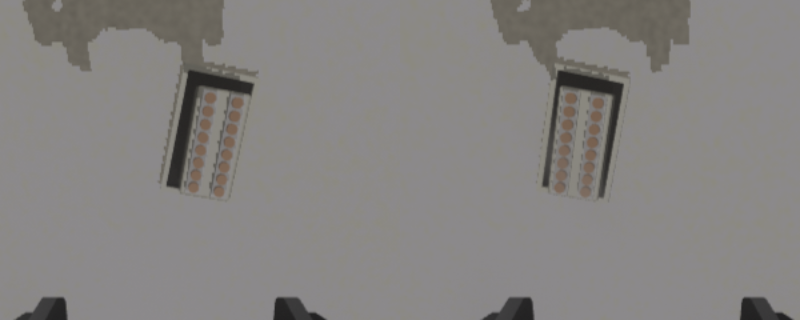

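Both views show all 16 tubes, with the rack inside the frame and its dark floor showing along two sides (left 210,135, right 583,130). I'll fit a plane to the tubes.

Run:
```python
import pickle
from h import *
a,b=[pickle.load(open(f,"rb")) for f in("wa.pkl","wb.pkl")]
A,B=amber(a)[:,:2],amber(b)[:,:2]
X=np.array([tri([(a,u),(b,v)])[0] for u,v in zip(A,B)]);c=X.mean(0)
print("centre",c,"z",X[:,2].round(1))
L,*_=np.linalg.lstsq(np.c_[X-c][:,:2],X[:,2]-c[2],rcond=None);print("slope deg",np.degrees(L))
d=X[14]-X[0];print("yaw",np.degrees(np.arctan2(d[1],d[0])))
e=[]
for p,off,pts in((a,(0,130),[(184,66),(258,73),(161,187),(229,201)]),(b,(400,80),[(555,65),(630,73),(538,190),(609,201)])):
    e.append([np.array([(u-off[0])/1.3333+off[1],v/1.3333+20]) for u,v in pts])
for i in range(3):print(i,tri([(a,e[0][i]),(b,e[1][i])])[0].round(1),onz(a,e[0][i],10).round(1),onz(b,e[1][i],10).round(1))
```

```text
centre [ 525.11059439 -290.70896739   43.65543774] z [43.5 43.3 43.2 42.8 43.5 43.  44.4 44.1 43.9 43.4 44.1 43.3 44.3 43.
 45.1 43.6]
slope deg [-2.29749052 -0.32679296]
yaw -103.89423616443352
0 [ 509.4 -236.1    2.5] [ 509.2 -237.    10. ] [ 510.7 -236.3   10. ]
1 [ 5.634e+02 -2.452e+02  4.000e-01] [ 561.6 -245.6   10. ] [ 563.5 -245.5   10. ]
2 [ 485.8 -324.6    7.5] [ 485.9 -323.    10. ] [ 486.3 -325.2   10. ]
```

Run:
```python
import pickle
from h import *
w1,w2=[pickle.load(open(f,"rb")) for f in("w1.pkl","w2.pkl")];w4=pickle.load(open("w4.pkl","rb"))[0]
w5=pickle.load(open("w5.pkl","rb"))[0]
def tubes(p,z):
    q=amber(p);W=np.array([onz(p,u[:2],z) for u in q]);k=(np.hypot(W[:,0]-566,W[:,1]-31)<45)&(q[:,2]>10);return q[k]
def srt(q,c=8): # rows of two from top
    q=q[np.argsort(q[:,1])];o=[]
    for i in range(0,16,2):o+=list(q[i:i+2][np.argsort(q[i:i+2,0])])
    return np.array(o)[:,:2]
Q={n:tubes(p,46) for n,p in dict(w1=w1,w2=w2,w4=w4,w5=w5).items()}
print({n:len(q) for n,q in Q.items()})
P=dict(w1=w1,w2=w2,w4=w4,w5=w5);ok=[n for n in Q if len(Q[n])==16]
for i,m in enumerate(ok):
  for n in ok[i+1:]:
    X=np.array([tri([(P[m],u),(P[n],v)])[0] for u,v in zip(srt(Q[m]),srt(Q[n]))]);c=X.mean(0)
    L,*_=np.linalg.lstsq((X-c)[:,:2],X[:,2]-c[2],rcond=None);print(m,n,c.round(1),np.degrees(L).round(2))
```

```text
{'w1': 16, 'w2': 2, 'w4': 15, 'w5': 8}
```

Request:
carry_out --commands '[{"jaw":0.07,"translation":[0,0,0.03],"spin":0},{"jaw":0.07,"translation":[0,0,0.03],"spin":0},{"jaw":0.07,"translation":[0,0.015,0.01],"spin":0},{"jaw":0.07,"translation":[0,0,0],"spin":0},{"jaw":0.07,"translation":[0,0,0],"spin":0},{"jaw":0.07,"translation":[0,0,0],"spin":0},{"jaw":0.07,"translation":[0,0,0],"spin":0},{"jaw":0.07,"translation":[0,0,0],"spin":0}]'

```text
time: 29.03
tool_pos: [578.9, -334.8, 133.3]
tcp_rot: [179.8, 0.1, 85.8]
ft_force: [-0.2, 0.4, -0.1]
finger_gap: 70.0
grip_force: 0.0
```

Run:
```python
import pickle
from h import *
from bench import r
print(r.sense()["tool_pos"]);p=r.snapshot("wrist");pickle.dump(p,open("wc.pkl","wb"));print(len(amber(p)))
```

```text
[ 578.85477703 -334.78248446  133.32094504]
11
```

Request:
carry_out --commands '[{"jaw":0.07,"translation":[0,-0.02,0],"spin":0},{"jaw":0.07,"translation":[0,-0.03,0],"spin":0},{"jaw":0.07,"translation":[0,-0.03,0],"spin":0},{"jaw":0.07,"translation":[0,-0.02,0],"spin":0},{"jaw":0.07,"translation":[0,0,0],"spin":0},{"jaw":0.07,"translation":[0,0,0],"spin":0},{"jaw":0.07,"translation":[0,0,0],"spin":0},{"jaw":0.07,"translation":[0,0,0],"spin":0}]'

```text
time: 29.75
tool_pos: [479.6, -327.1, 131.8]
tcp_rot: [179.9, 0.0, 85.8]
ft_force: [0.2, 0.4, -0.1]
finger_gap: 70.1
grip_force: 0.0
```

Run:
```python
import pickle
from h import *
from bench import r
print(r.sense()["tool_pos"]);p=r.snapshot("wrist");pickle.dump(p,open("wd.pkl","wb"));print(len(amber(p)))
W=[pickle.load(open(f"w{k}.pkl","rb")) for k in "abcd"]
def srt(q):
    q=q[np.argsort(q[:,1])];return np.array([v for i in range(0,16,2) for v in q[i:i+2][np.argsort(q[i:i+2,0])]])[:,:2]
Q=[srt(amber(w)) for w in W]
for S in((0,1),(2,3),(0,1,2,3)):
    X=np.array([tri([(W[k],Q[k][i]) for k in S])[0] for i in range(16)]);c=X.mean(0)
    L,*_=np.linalg.lstsq((X-c)[:,:2],X[:,2]-c[2],rcond=None);print(S,c.round(1),np.degrees(L).round(2))
for w in W[2:]:  # dark interior as seen, at floor & rim
    g=cv2.cvtColor(w["pixels"],cv2.COLOR_BGR2GRAY);u=proj(w,[[525,-288,10]])[0].astype(int)
    m=np.zeros_like(g);m[max(u[1]-110,0):u[1]+110,u[0]-70:u[0]+70]=(g<65)[max(u[1]-110,0):u[1]+110,u[0]-70:u[0]+70]
    k,l,st,cc=cv2.connectedComponentsWithStats(m);i=1+np.argmax(st[1:,4]);pts=cv2.findContours((l==i).astype(np.uint8),0,1)[0][0][:,0]
    ww=np.array([onz(w,q,8)[:2] for q in pts]);R=np.array([[np.cos(.255),-np.sin(.255)],[np.sin(.255),np.cos(.255)]]);f=(ww-[525,-290.7])@R.T
    print("dark in rack frame",f.min(0).round(1),f.max(0).round(1))
```

```text
[ 479.58312148 -327.05119517  131.84783155]
15
(0, 1) [ 525.1 -290.7   43.7] [-2.3  -0.33]Traceback (most recent call last):
  File "<stdin>", line 10, in <module>
IndexError: index 11 is out of bounds for axis 0 with size 11
```

Run:
```python
import pickle
from h import *
W=[pickle.load(open(f"w{k}.pkl","rb")) for k in "abcd"]
A=[amber(w) for w in W]
X0=np.array([tri([(W[0],u[:2]),(W[1],v[:2])])[0] for u,v in zip(A[0],A[1])])
def cents(w):
    h=cv2.cvtColor(w["pixels"],cv2.COLOR_BGR2HSV);m=cv2.inRange(h,(2,40,60),(24,255,255)).astype(float)/255
    out=[];U=proj(w,X0);R=0.45*np.linalg.norm(U[2]-U[0])
    yy,xx=np.mgrid[:384,:512]
    for u in U:
        for _ in range(6):
            k=m*(np.hypot(xx-u[0],yy-u[1])<R+1);s=k.sum()
            if s<10:u=np.array([np.nan]*2);break
            u=np.array([(k*xx).sum()/s,(k*yy).sum()/s])
        out.append(u)
    return np.array(out)
Q=[cents(w) for w in W]
for S in((0,1),(2,3),(0,2),(1,3),(0,1,2,3)):
    X=np.array([tri([(W[k],Q[k][i]) for k in S])[0] if all(np.isfinite(Q[k][i]).all() for k in S) else [np.nan]*3 for i in range(16)])
    X=X[np.isfinite(X[:,0])];c=X.mean(0);L,*_=np.linalg.lstsq((X-c)[:,:2],X[:,2]-c[2],rcond=None);r=X[:,2]-c[2]-(X-c)[:,:2]@L
    print(S,len(X),c.round(1),np.degrees(L).round(2),r.std().round(2))
```

```text
(0, 1) 16 [ 525.1 -290.7   43.4] [-0.85  0.75] 0.45
(2, 3) 16 [ 525.1 -290.7   43.4] [0.19 0.33] 0.19
(0, 2) 16 [ 525.1 -290.7   43.3] [0.58 0.55] 0.33
(1, 3) 16 [ 525.1 -290.7   43.6] [-0.97  0.45] 0.29
(0, 1, 2, 3) 16 [ 525.1 -290.7   43.4] [-0.01  0.45] 0.21
```

The rack is flat to within 0.5° with the tube tops at 43.4 mm, so it is seated. Next I'll bring the square bottle back.

Request:
carry_out --commands '[{"jaw":0.07,"translation":[0,0,-0.03],"spin":0.007},{"jaw":0.07,"translation":[0,0,-0.04],"spin":0},{"jaw":0.07,"translation":[0.012,0,0],"spin":0},{"jaw":0.07,"translation":[0.038,-0.002,0],"spin":0},{"jaw":0.07,"translation":[0.038,-0.002,0],"spin":0},{"jaw":0.07,"translation":[0.038,-0.002,0],"spin":0},{"jaw":0.07,"translation":[0.038,-0.002,0],"spin":0},{"jaw":0.07,"translation":[0.038,-0.002,0],"spin":0}]'

```text
time: 30.47
tool_pos: [485.2, -122.7, 201.5]
tcp_rot: [179.9, 0.0, 85.4]
ft_force: [1.3, -0.3, 0.3]
finger_gap: 69.9
grip_force: 0.0
```

Request:
carry_out --commands '[{"jaw":0.07,"translation":[0.038,-0.002,0],"spin":0},{"jaw":0.07,"translation":[0.038,-0.002,0],"spin":0},{"jaw":0.07,"translation":[0.038,-0.002,0],"spin":0},{"jaw":0.07,"translation":[0.038,-0.002,0],"spin":0},{"jaw":0.07,"translation":[0.038,-0.002,0],"spin":0},{"jaw":0.07,"translation":[0.038,-0.002,0],"spin":0},{"jaw":0.07,"translation":[0.038,-0.001,0],"spin":0},{"jaw":0.07,"translation":[0.038,-0.001,0],"spin":0}]'

```text
time: 31.13
tool_pos: [495.3, 182.3, 201.6]
tcp_rot: [179.9, -0.0, 85.5]
ft_force: [0.5, -0.3, -0.1]
finger_gap: 70.2
grip_force: 0.0
```

Request:
carry_out --commands '[{"jaw":0.07,"translation":[0.038,-0.001,0],"spin":0},{"jaw":0.07,"translation":[0.038,-0.001,0],"spin":0},{"jaw":0.07,"translation":[0.028,-0.001,0],"spin":0},{"jaw":0.07,"translation":[0.022,0,0],"spin":0},{"jaw":0.07,"translation":[0,0,0],"spin":0},{"jaw":0.07,"translation":[0,0,0],"spin":0},{"jaw":0.07,"translation":[0,0,0],"spin":0},{"jaw":0.07,"translation":[0,0,0],"spin":0}]'

```text
time: 31.8
tool_pos: [502.3, 304.7, 201.1]
tcp_rot: [180.0, 0.0, 85.4]
ft_force: [-0.4, -0.2, 0.2]
finger_gap: 70.1
grip_force: 0.0
```

Request:
carry_out --commands '[{"jaw":0.07,"translation":[0,-0.004,0.015],"spin":0},{"jaw":0.07,"translation":[0,0,0.035],"spin":0},{"jaw":0.07,"translation":[0,0,0.035],"spin":0},{"jaw":0.07,"translation":[0,0,0.03],"spin":0},{"jaw":0.07,"translation":[0,0,0.016],"spin":0},{"jaw":0.07,"translation":[0,0,0.007],"spin":0},{"jaw":0.07,"translation":[0,0,0],"spin":0},{"jaw":0.07,"translation":[0,0,0],"spin":0}]'

```text
time: 32.47
tool_pos: [498.9, 305.4, 64.2]
tcp_rot: [179.9, -0.0, 85.4]
ft_force: [0.7, 0.5, 0.3]
finger_gap: 70.0
grip_force: 0.0
```

Request:
carry_out --commands '[{"jaw":0.037,"translation":[0,0,0],"spin":0},{"jaw":0.037,"translation":[0,0,0],"spin":0},{"jaw":0.037,"translation":[0,0,0],"spin":0},{"jaw":0.037,"translation":[0,0,0],"spin":0},{"jaw":0.037,"translation":[0,0,0],"spin":0},{"jaw":0.037,"translation":[0,0,0],"spin":0},{"jaw":0.037,"translation":[0,0,0],"spin":0},{"jaw":0.037,"translation":[0,0,0],"spin":0}]' --squeeze 40

```text
time: 33.13
tool_pos: [499.3, 306.4, 65.6]
tcp_rot: [179.8, -0.1, 85.4]
ft_force: [-3.2, -1.5, 5.6]
finger_gap: 45.9
grip_force: 40.0
```

Request:
carry_out --commands '[{"jaw":0.037,"translation":[0,0,-0.008],"spin":0},{"jaw":0.037,"translation":[0,0,-0.02],"spin":0},{"jaw":0.037,"translation":[0,0,-0.025],"spin":0},{"jaw":0.037,"translation":[0,0,-0.017],"spin":0},{"jaw":0.037,"translation":[-0.016,0.002,0],"spin":0},{"jaw":0.037,"translation":[-0.03,0.004,0],"spin":0},{"jaw":0.037,"translation":[-0.034,0.004,0],"spin":0},{"jaw":0.037,"translation":[-0.034,0.004,0],"spin":0}]'

```text
time: 33.8
tool_pos: [503.1, 190.3, 134.4]
tcp_rot: [179.9, -0.0, 85.5]
ft_force: [0.6, -0.5, -1.8]
finger_gap: 45.7
grip_force: 41.7
```

Request:
carry_out --commands '[{"jaw":0.037,"translation":[-0.034,0.004,0],"spin":0},{"jaw":0.037,"translation":[-0.034,0.004,0],"spin":0},{"jaw":0.037,"translation":[-0.034,0.004,0],"spin":0},{"jaw":0.037,"translation":[-0.034,0.004,0],"spin":0},{"jaw":0.037,"translation":[-0.034,0.004,0],"spin":0},{"jaw":0.037,"translation":[-0.024,0.003,0],"spin":0},{"jaw":0.037,"translation":[-0.008,0.001,0],"spin":0},{"jaw":0.037,"translation":[0,0,0],"spin":0}]'

```text
time: 34.47
tool_pos: [511.1, -14.2, 134.1]
tcp_rot: [179.9, 0.0, 85.2]
ft_force: [-0.5, 1.5, -2.0]
finger_gap: 46.1
grip_force: 41.7
```

Request:
carry_out --commands '[{"jaw":0.037,"translation":[0,0,0],"spin":0},{"jaw":0.037,"translation":[0,0,0],"spin":0},{"jaw":0.037,"translation":[0,0,0],"spin":0},{"jaw":0.037,"translation":[0,0,0],"spin":0},{"jaw":0.037,"translation":[0,0,0],"spin":0},{"jaw":0.037,"translation":[0,0,0],"spin":0},{"jaw":0.037,"translation":[0,0,0],"spin":0},{"jaw":0.037,"translation":[0,0,0],"spin":0}]'

```text
time: 35.13
tool_pos: [510.8, -12.1, 133.1]
tcp_rot: [-180.0, -0.0, 85.4]
ft_force: [0.7, 0.2, -3.4]
finger_gap: 45.7
grip_force: 41.7
```

Request:
carry_out --commands '[{"jaw":0.037,"translation":[0.001,0.0005,0.015],"spin":0},{"jaw":0.037,"translation":[0,0,0.02],"spin":0},{"jaw":0.037,"translation":[0,0,0.013],"spin":0},{"jaw":0.037,"translation":[0,0,0.008],"spin":0},{"jaw":0.037,"translation":[0,0,0.004],"spin":0},{"jaw":0.037,"translation":[0,0,0.002],"spin":0},{"jaw":0.037,"translation":[0,0,0],"spin":0},{"jaw":0.037,"translation":[0,0,0],"spin":0}]'

```text
time: 35.8
tool_pos: [512.0, -11.4, 72.0]
tcp_rot: [179.9, 0.0, 85.4]
ft_force: [0.5, 0.6, -2.6]
finger_gap: 45.6
grip_force: 41.7
```

Request:
carry_out --commands '[{"jaw":0.037,"translation":[0,0,0.001],"spin":0},{"jaw":0.037,"translation":[0,0,0.001],"spin":0},{"jaw":0.037,"translation":[0,0,0.0005],"spin":0},{"jaw":0.037,"translation":[0,0,0],"spin":0},{"jaw":0.037,"translation":[0,0,0],"spin":0},{"jaw":0.037,"translation":[0,0,0],"spin":0},{"jaw":0.037,"translation":[0,0,0],"spin":0},{"jaw":0.037,"translation":[0,0,0],"spin":0}]'

```text
time: 36.47
tool_pos: [511.4, -11.3, 68.7]
tcp_rot: [180.0, -0.0, 85.4]
ft_force: [0.0, 0.4, -2.1]
finger_gap: 46.1
grip_force: 41.7
```

Request:
carry_out --commands '[{"jaw":0.037,"translation":[0,0,0.0005],"spin":0},{"jaw":0.037,"translation":[0,0,0.0005],"spin":0},{"jaw":0.037,"translation":[0,0,0.0005],"spin":0},{"jaw":0.037,"translation":[0,0,0],"spin":0},{"jaw":0.037,"translation":[0,0,0],"spin":0},{"jaw":0.037,"translation":[0,0,0],"spin":0},{"jaw":0.037,"translation":[0,0,0],"spin":0},{"jaw":0.037,"translation":[0,0,0],"spin":0}]'

```text
time: 37.13
tool_pos: [511.5, -11.4, 68.6]
tcp_rot: [180.0, 0.0, 85.4]
ft_force: [-6.9, 0.1, 11.7]
finger_gap: 45.6
grip_force: 43.8
```

Request:
carry_out --commands '[{"jaw":0.037,"translation":[0,0,-0.0012],"spin":0},{"jaw":0.05,"translation":[0,0,0],"spin":0},{"jaw":0.06,"translation":[0,0,0],"spin":0},{"jaw":0.075,"translation":[0,0,0],"spin":0},{"jaw":0.08,"translation":[0,0,-0.02],"spin":0},{"jaw":0.08,"translation":[0,0,-0.035],"spin":0},{"jaw":0.08,"translation":[0,0,-0.04],"spin":0},{"jaw":0.08,"translation":[0,0,-0.038],"spin":0}]'

```text
time: 37.8
tool_pos: [510.7, -11.3, 202.4]
tcp_rot: [-179.9, -0.0, 85.4]
ft_force: [1.2, -0.1, 0.4]
finger_gap: 80.2
grip_force: 0.0
```

Request:
carry_out --commands '[{"jaw":0.08,"translation":[0.019,0.004,0],"spin":0},{"jaw":0.08,"translation":[0.036,0.007,0],"spin":0},{"jaw":0.08,"translation":[0.038,0.008,0],"spin":0},{"jaw":0.08,"translation":[0.038,0.008,0],"spin":0},{"jaw":0.08,"translation":[0.038,0.008,0],"spin":0},{"jaw":0.08,"translation":[0.038,0.008,0],"spin":0},{"jaw":0.08,"translation":[0.038,0.007,0],"spin":0},{"jaw":0.08,"translation":[0.038,0.007,0],"spin":0}]'

```text
time: 38.47
tool_pos: [591.0, 268.2, 201.1]
tcp_rot: [180.0, -0.0, 85.4]
ft_force: [0.2, -0.4, 0.4]
finger_gap: 80.1
grip_force: 0.0
```

Request:
carry_out --commands '[{"jaw":0.08,"translation":[0.018,0.004,0],"spin":0},{"jaw":0.08,"translation":[0.008,0.001,0],"spin":0},{"jaw":0.08,"translation":[0,0,0],"spin":0},{"jaw":0.08,"translation":[0,0,0],"spin":0},{"jaw":0.08,"translation":[0,0,0],"spin":0},{"jaw":0.08,"translation":[0,0,0],"spin":0},{"jaw":0.08,"translation":[0,0,0],"spin":0},{"jaw":0.08,"translation":[0,0,0],"spin":0}]'

```text
time: 39.13
tool_pos: [598.0, 290.7, 201.7]
tcp_rot: [180.0, -0.0, 85.3]
ft_force: [0.2, -0.3, 0.6]
finger_gap: 80.4
grip_force: 0.0
```

Run:
```python
from h import *
from bench import r
s=r.sense();print(s["time"],s["tool_pos"],s["tcp_rot"],s["finger_gap"],s["ft_force"])
for n in("top","scene"):print(n,blues(r.snapshot(n)))
```

```text
39.1333 [598.00871461 290.72212003 201.6932449 ] [ 1.79977720e+02 -5.91885947e-03  8.53449598e+01] 80.35574094416448 [ 0.15793323 -0.25598484  0.56112155]
top [([218.1, 122.8], 111), ([128.8, 164.5], 342), ([264.3, 203.5], 115), ([299.3, 205.0], 135), ([252.0, 256.7], 109), ([203.1, 257.5], 117), ([296.4, 264.7], 112)]
scene [([256.0, 119.7], 91), ([290.0, 132.7], 100), ([332.0, 143.0], 106), ([233.6, 148.0], 130), ([263.9, 157.8], 125), ([389.9, 225.3], 423), ([281.3, 231.6], 182)]
```

The square bottle is back within about 1.5 mm of its start. Next is the jar.

Request:
carry_out --commands '[{"jaw":0.08,"translation":[0.0013,0,0.015],"spin":0},{"jaw":0.08,"translation":[0,0,0.035],"spin":0},{"jaw":0.08,"translation":[0,0,0.035],"spin":0},{"jaw":0.08,"translation":[0,0,0.03],"spin":0},{"jaw":0.08,"translation":[0,0,0.016],"spin":0},{"jaw":0.08,"translation":[0,0,0.007],"spin":0},{"jaw":0.08,"translation":[0,0,0],"spin":0},{"jaw":0.08,"translation":[0,0,0],"spin":0}]'

```text
time: 39.9
tool_pos: [598.5, 293.2, 64.3]
tcp_rot: [179.9, -0.0, 85.4]
ft_force: [-0.0, -0.1, -0.2]
finger_gap: 80.5
grip_force: 0.0
```

Request:
carry_out --commands '[{"jaw":0.045,"translation":[0,0,0],"spin":0},{"jaw":0.045,"translation":[0,0,0],"spin":0},{"jaw":0.045,"translation":[0,0,0],"spin":0},{"jaw":0.045,"translation":[0,0,0],"spin":0},{"jaw":0.045,"translation":[0,0,0],"spin":0},{"jaw":0.045,"translation":[0,0,0],"spin":0},{"jaw":0.045,"translation":[0,0,0],"spin":0},{"jaw":0.045,"translation":[0,0,0],"spin":0}]' --squeeze 40

```text
time: 40.57
tool_pos: [599.1, 293.7, 66.0]
tcp_rot: [179.8, -0.1, 85.4]
ft_force: [-2.5, 0.0, 6.1]
finger_gap: 53.0
grip_force: 41.0
```

Request:
carry_out --commands '[{"jaw":0.045,"translation":[0,0,-0.008],"spin":0},{"jaw":0.045,"translation":[0,0,-0.02],"spin":0},{"jaw":0.045,"translation":[0,0,-0.025],"spin":0},{"jaw":0.045,"translation":[0,0,-0.017],"spin":0},{"jaw":0.045,"translation":[-0.016,-0.005,0],"spin":0},{"jaw":0.045,"translation":[-0.03,-0.01,0],"spin":0},{"jaw":0.045,"translation":[-0.034,-0.011,0],"spin":0},{"jaw":0.045,"translation":[-0.034,-0.011,0],"spin":0}]'

```text
time: 41.23
tool_pos: [551.5, 181.6, 134.3]
tcp_rot: [179.9, -0.0, 85.5]
ft_force: [0.4, -0.4, -2.3]
finger_gap: 52.5
grip_force: 42.7
```

Request:
carry_out --commands '[{"jaw":0.045,"translation":[-0.034,-0.011,0],"spin":0},{"jaw":0.045,"translation":[-0.034,-0.011,0],"spin":0},{"jaw":0.045,"translation":[-0.025,-0.007,0],"spin":0},{"jaw":0.045,"translation":[-0.01,-0.003,0],"spin":0},{"jaw":0.045,"translation":[0,0,0],"spin":0},{"jaw":0.045,"translation":[0,0,0],"spin":0},{"jaw":0.045,"translation":[0,0,0],"spin":0},{"jaw":0.045,"translation":[0,0,0],"spin":0}]'

```text
time: 41.9
tool_pos: [512.3, 83.3, 133.6]
tcp_rot: [180.0, -0.0, 85.5]
ft_force: [1.0, -0.2, -2.2]
finger_gap: 52.7
grip_force: 42.7
```

Request:
carry_out --commands '[{"jaw":0.045,"translation":[0,0,0],"spin":0},{"jaw":0.045,"translation":[0,0,0],"spin":0},{"jaw":0.045,"translation":[0,0,0],"spin":0},{"jaw":0.045,"translation":[0,0,0],"spin":0},{"jaw":0.045,"translation":[0,0,0],"spin":0},{"jaw":0.045,"translation":[0,0,0],"spin":0},{"jaw":0.045,"translation":[0,0,0],"spin":0},{"jaw":0.045,"translation":[0,0,0],"spin":0}]'

```text
time: 42.57
tool_pos: [511.8, 82.2, 133.4]
tcp_rot: [180.0, 0.0, 85.4]
ft_force: [0.4, -0.4, -1.6]
finger_gap: 53.1
grip_force: 42.7
```

Request:
carry_out --commands '[{"jaw":0.045,"translation":[-0.0075,-0.0015,0.015],"spin":0},{"jaw":0.045,"translation":[0,0,0.02],"spin":0},{"jaw":0.045,"translation":[0,0,0.013],"spin":0},{"jaw":0.045,"translation":[0,0,0.008],"spin":0},{"jaw":0.045,"translation":[0,0,0.004],"spin":0},{"jaw":0.045,"translation":[0,0,0.002],"spin":0},{"jaw":0.045,"translation":[0,0,0.001],"spin":0},{"jaw":0.045,"translation":[0,0,0],"spin":0}]'

```text
time: 43.23
tool_pos: [510.3, 74.9, 71.0]
tcp_rot: [179.9, -0.0, 85.4]
ft_force: [0.4, -0.0, -2.4]
finger_gap: 52.8
grip_force: 42.6
```

Request:
carry_out --commands '[{"jaw":0.045,"translation":[0,0,0.001],"spin":0},{"jaw":0.045,"translation":[0,0,0.0005],"spin":0},{"jaw":0.045,"translation":[0,0,0.0005],"spin":0},{"jaw":0.045,"translation":[0,0,0],"spin":0},{"jaw":0.045,"translation":[0,0,0],"spin":0},{"jaw":0.045,"translation":[0,0,0],"spin":0},{"jaw":0.045,"translation":[0,0,0],"spin":0},{"jaw":0.045,"translation":[0,0,0],"spin":0}]'

```text
time: 43.9
tool_pos: [510.2, 74.9, 69.0]
tcp_rot: [179.9, -0.0, 85.4]
ft_force: [-1.8, 1.2, 5.0]
finger_gap: 52.9
grip_force: 43.2
```

In contact. I'll release, rise, move clear and check everything.

Request:
carry_out --commands '[{"jaw":0.045,"translation":[0,0,-0.0005],"spin":0},{"jaw":0.058,"translation":[0,0,0],"spin":0},{"jaw":0.068,"translation":[0,0,0],"spin":0},{"jaw":0.08,"translation":[0,0,0],"spin":0},{"jaw":0.08,"translation":[0,0,-0.02],"spin":0},{"jaw":0.08,"translation":[0,0,-0.035],"spin":0},{"jaw":0.08,"translation":[0,0,-0.04],"spin":0},{"jaw":0.08,"translation":[0,0,-0.04],"spin":0}]'

```text
time: 44.57
tool_pos: [508.7, 74.8, 204.4]
tcp_rot: [-179.9, 0.0, 85.4]
ft_force: [0.9, -0.3, 0.1]
finger_gap: 80.3
grip_force: 0.0
```

Request:
carry_out --commands '[{"jaw":0.08,"translation":[0.02,0,-0.01],"spin":0},{"jaw":0.08,"translation":[0.036,0,0],"spin":0},{"jaw":0.08,"translation":[0.036,-0.01,0],"spin":0},{"jaw":0.08,"translation":[0.036,-0.015,0],"spin":0},{"jaw":0.08,"translation":[0.036,-0.015,0],"spin":0},{"jaw":0.08,"translation":[0.036,-0.015,0],"spin":0},{"jaw":0.08,"translation":[0.036,-0.01,0],"spin":0},{"jaw":0.08,"translation":[0.02,0,0],"spin":0}]'

```text
time: 45.23
tool_pos: [463.2, 338.9, 213.7]
tcp_rot: [-179.9, -0.1, 85.6]
ft_force: [0.9, -1.1, 1.0]
finger_gap: 79.8
grip_force: 0.0
```

Run:
```python
import pickle
from h import *
from bench import r
D=pickle.load(open("d0.pkl","rb"))
P={n:r.snapshot(n) for n in("top","scene")};s=r.sense();print(s["time"],s["tool_pos"],s["ft_force"])
for n in P:print(n,"now",blues(P[n]),"\n start",blues(D[n]))
for t in("tip_box",):
  for n in P:print(t,n,r.spot_in(P[n],t)[0]["xy"],r.spot_in(D[n],t)[0]["xy"] if 0 else "")
d=cv2.absdiff(cv2.GaussianBlur(P["scene"]["pixels"],(3,3),0),cv2.GaussianBlur(D["scene"]["pixels"],(3,3),0)).max(2)
print("tip box diff",d[190:206,226:254].mean())
cv2.imwrite("pics/final.png",np.hstack([cv2.resize(P["scene"]["pixels"][90:310,140:420],(400,314),interpolation=2),cv2.resize(P["top"]["pixels"][110:285,180:403],(400,314),interpolation=2)]))
```

```text
45.3333 [464.3357533  338.38574494 213.47355258] [-0.76751454 -0.53761939  0.28241931]
top now [([218.2, 122.8], 112), ([225.4, 204.2], 333), ([264.3, 203.4], 116), ([299.3, 205.1], 136), ([252.0, 256.7], 108), ([203.1, 257.4], 116), ([296.4, 264.6], 115)] 
 start [([218.1, 122.9], 111), ([225.2, 203.9], 332), ([263.8, 203.2], 115), ([299.3, 205.0], 134), ([252.0, 256.7], 109), ([203.3, 257.5], 118), ([296.4, 264.6], 114)]
scene now [([256.0, 119.7], 89), ([289.9, 132.7], 99), ([332.0, 143.0], 107), ([233.6, 148.0], 130), ([263.9, 157.8], 127), ([299.4, 167.8], 311), ([281.4, 231.6], 182)] 
 start [([255.9, 119.6], 94), ([290.0, 132.7], 100), ([332.0, 143.0], 107), ([233.6, 148.0], 129), ([264.2, 158.0], 127), ([299.3, 167.9], 311), ([281.4, 231.4], 181)]
tip_box top [278.8, 184.2] 
tip_box scene [239.9, 194.9] 
tip box diff 2.6763392857142856
```

View pics/final.png

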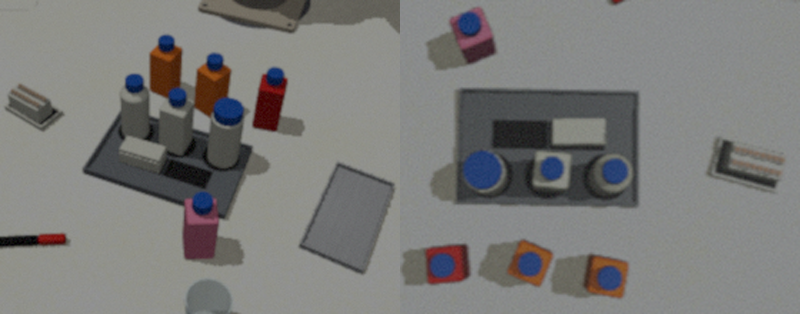

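All three containers stand upright on their own pads (left half 136,110, 178,122 and 226,135). The rack is in the frame (32,105), the tip box is unmoved (143,152) and the tray is empty. I'll hand it in.

```bash
python3 -c "
from bench import r
print(r.hand_in())"
```

```text
the job is handed in; nothing more can be done
None
```

I handed the job in at about 45 s: the strip rack sits flat in the frame, the jar and square bottle are back upright within about 1.5 mm of where they stood, and the round bottle and tip box have not moved.

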